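Swing the bench torch home and lock it with its headed pin

ROBOT

A 6-joint arm with a two-finger parallel gripper is mounted at the origin on the work surface. World frame = base frame: x ahead of the robot, y to its left, z up, the work surface at z = 0. Lengths are in m, angles in degrees, forces in N, time in s.
With the tool pointing down it reaches from about 0.4 to 0.825 m from the base axis. Payload 7 kg.
Tool frame: the origin (TCP) lies between the finger pads; the fingertips stand 19 mm ahead of it and the grasp point (between the pads) is the TCP; x points along the fingers, y is the direction in which the jaws open and shut, and the axes are right-handed (so a half turn about x gives the same grasp; the last joint's range is limited). The gripper opens to 88 mm and grips with 3 to 60 N. Pads are 19 mm wide; open, the fingers measure 130 mm over their backs; the gripper's body (78 mm by 193 mm) begins 47 mm behind the grasp point.
Start: joints at [-57.634, 20.546, 0.682, 0, -70.136, -16.507], TCP at [0.184, -0.649, 0.246] pointing down, gripper open.
Joint ranges: [-176.03, 176.03], [-82.01, 121.73], [-58.28, 71.71], [-173.87, 95.51], [-174.79, -0.11], [-173.66, 173.66]. Speed limits (degrees/s): [136.94, 136.94, 172.46, 180, 180, 180].

INTERFACE

Orientations are given as [roll, pitch, yaw] about the fixed x, y, z axes, in that order (R = Rz(yaw) Ry(pitch) Rx(roll)).
In Python, from plant import * gives the robot as it stands.
- The arm moves only by the tool step_arm, never from a script. Its argument "steps" is a list of rows, each a list of 2 entries, a list of its own where there are three numbers: the shift along the tool's x, y, z in units of 0.02 m (1.0 is 0.02 m), then the turn about the tool's x in units of 6 degrees (1.0 is 6 degrees). A call has 1 to 20 rows; each row shifts and turns the commanded pose from where the row before left it, along the tool's axes as they then stand; what a row does not reach is not made up. A row lasts 1/12 s, in which the tool goes at most 41.7 mm and 7.16 degrees, less where a joint would pass 70% of its speed; a pose out of reach is approached as far as the arm can. A call with a number of a shift or a turn outside -1 to 1 is refused whole. A call with a gripper value outside its range is refused whole. "fingers" is the closure, from 0 (fully open) to 1 (shut), set as the call begins (left out, the last holds). The fingers move at their own pace and stop on an object; "grip_force" is the grip in N (left out, the last holds). Time passes only in rows, so rows that do not move let the fingers close. It gives the time, the measured TCP pose, the force and the opening at its end, in the units of the state.
- get_state(): the state, without advancing time (a new reading comes with each control period).
- capture(name): name is "scene" or "side" or "wrist"; returns the picture (480x640x3 uint8, blue, green, red); there is no depth.
- camera_model(name): a dict with "intrinsics" (3x3 intrinsics, pixels), "rvec" (rotation vector, rad) and "tvec" (3), from world to camera coordinates, as OpenCV has them. Camera axes: x right, y down, z forward; pixel columns grow to the right and rows downward; lengths in m; the calibration is good to about 2 mm. The wrist camera is an equidistant fisheye: a pixel r from the principal point sees the ray r / f radians off the axis. A picture is of the moment at which its call begins: read the wrist's pose just before it. camera_model takes no time and is no camera call; for the wrist camera it gives the pose at the moment of the call.
- close_job(): hands the job in, once; it reports no verdict.
The state is a dict: "time_s": time; "joints": joint angles; "qd": joint speeds; "joint_torque": joint torques, N m; "tcp_pos": TCP position; "eef_rot": TCP orientation; "contact_force": force on the tool from outside, world axes, zero at the start; "moment": the same for the moment, N m; "gripper_width": finger opening in m.
Only numpy, scipy, OpenCV 4.12 (cv2) and the standard library are available. Lean on these libraries where they do the work, as an engineer would, in place of code of your own. Each camera call takes 0.05 s, during which the arm holds its last target.

TASK

Swing the bench torch's arm by its black handle until its lug is fully home in the steel fork. Then take the lock pin, the longer of the two headed pins in the wooden rack, and push it through fork and lug until its head seats flush on the fork, and let go. Leave the short pin and the reamer in the rack, and do not knock the tumbler or the jar of rods about.

Things in the scene. Friction and masses are not known exactly. Their poses are not given: they have to be found in the camera images.
- fork: Plain steel fork on the torch stand. Origin: centre of the hole's mouth on the upper cheek's top face (56 x 56 mm, 165 mm above the bench). z: the hole's axis, up out of the mouth, leaning 35 degrees from vertical towards the robot's side; x up the slope, y level. The pin goes in along -z. Upper cheek 14 mm, slot 22 mm, lower cheek 14 mm thick; holes 18.6 mm. Slot open to -y, closed at +y.
- fork_exit (a point): Centre of the hole's lower end, on the lower cheek's underside, 50 mm below the mouth along the axis; below it the way is free for 45 mm. A sprung plunger in the lower cheek, 43 mm below the mouth, grips the shank sideways with 6 to 9 N, so the pin does not fall home by itself: push it with 5 to 15 N.
- torch_arm (a joint): Arm angle about a pivot parallel to the fork's z at fork x = 110, y = 0 mm. 0 = home, at its stop, holes in line. Positive swings lug and handle out towards fork -y: the handle is at x = 110 - 185 cos(angle), y = -185 sin(angle) mm in the fork's frame. It stays where left; moving it takes 2 to 4 N at the handle. Starts at 0.3 to 0.65 rad.
- torch_handle (a point): Centre of the top of the arm's handle: a black round post, 18 mm in diameter, parallel to the fork's z, at the arm's robot-side end, 185 mm from the pivot; when home 75 mm down the slope from the hole (fork x = -75 mm). Its top is 40 mm above the fork's top face (fork z = +40 mm); the post is free for 55 mm below its top, down to the flat arm.
- lug_hole (a point): Centre of the lug's hole on the lug's upper face. The lug is the flat aluminium eye of the torch's arm, 44 x 44 mm, 20 mm thick, hole 18.6 mm, 110 mm from the pivot. When home it lies on the fork's axis at fork z = -15 mm. The torch itself stands over the pivot, up the slope.
- stand: The torch stand, fixed to the bench: timber block 200 x 190 x 55 mm, black round foot, column, and the inclined fork deck on top with the torch above its far end (up to 340 mm above the bench). Origin: on the bench under the stand; x points away from the robot's side. The fork's mouth is at x = -30, y = 0, z = 165 mm.
- lock_pin: The lock pin: steel headed pin upright in the rack, 120 mm long. Origin: centre of the foot's end face; z runs up to the head. Shank 16 mm thick, 80 mm long, foot tapered to 8 mm over the last 7 mm; round dark knurled head 32 mm in diameter, 40 mm tall (z = 80 to 120 mm). 0.15 to 0.3 kg. In the rack its head's top is 140 mm above the bench, 35 mm higher than the short pin's.
- lock_pin_collar (a point): Centre of the underside of the lock pin's head, 80 mm from the foot: the face that seats on the fork's top face.
- rack: Fixed wooden rack, 75 x 235 x 50 mm. Origin: centre of its underside, z up, y along its length. Three holes, 18 mm in diameter, 30 mm deep (floor 20 mm above the bench), at y = -75, 0 and 75 mm, hold the lock pin, the short pin and the reamer in any order.
- short_pin: Short pin, not to be used: same shank diameter and head as the lock pin but 85 mm long, too short to lock the fork. Upright in the rack, head top about 105 mm above the bench. Origin: centre of its foot.
- reamer: Glassworker's reamer, upright in the rack, not to be used: 16 mm black rod with a slim wooden handle 75 mm long and 26 mm thick, 145 mm long in all, top about 165 mm above the bench. Origin: centre of its foot.
- tumbler: Small clear glass tumbler, 60 mm wide and 55 mm tall, standing on the bench beside the torch stand on its -y side, below the swinging arm. Origin: centre of its underside.
- rod_jar: Amber glass jar 76 mm wide and 100 mm tall with thin glass rods standing in it up to about 220 mm, at the far side of the bench. Origin: centre of its underside.
There are look-alikes about, which are no part of the job. Leave any blue or purple look-alike of the lock_pin alone.

How it is judged:
By the outcome, as a careful person would: the job done as asked, in the order asked, and still so for the second after the job is handed in, with the robot touching nothing.
It also fails if it takes over 59 s, if anything falls off the work surface, if the arm or the gripper's body presses on something with over 40 N, if the wrist force passes 120 N, or if a joint passes its speed limit or range.

## Working session

There is one attempt and no reset: what is moved stays moved. The work goes in short steps, Python scripts to look and compute and a tool call to move; the robot and the scene stay as the last step left them, time stands still between calls to the robot, and variables do not carry over. Pictures are saved under pics/ and viewed, and the job is handed in when it is done.

Besides the shell and the picture viewer there is one more tool, called by a JSON object that holds its "fn" and its "kwargs", one argument or row to a line. step_arm: Moves the arm, as the interface text tells. Its arguments: {"type":"object","properties":{"steps":{"type":"array","items":{"type":"array"}},"fingers":{"type":"number"},"grip_force":{"type":"number"}},"required":["steps"]}

```bash
ls; mkdir -p pics; python3 - <<'E'
from plant import *
import cv2
for n in ("scene","side","wrist"):
    cv2.imwrite(f"pics/{n}0.png",capture(n))
    m=camera_model(n); print(n,m)
print(get_state())
E
```

```text
pics
scene {'intrinsics': array([[464.80595172,   0.        , 331.89978579],
       [  0.        , 464.80595172, 232.02452751],
       [  0.        ,   0.        ,   1.        ]]), 'rvec': array([ 1.10759429,  2.29454798, -1.10636808]), 'tvec': array([ 0.4146315 , -0.16146172,  1.30764424])}
side {'intrinsics': array([[526.32125853,   0.        , 316.66446489],
       [  0.        , 526.32125853, 226.51091202],
       [  0.        ,   0.        ,   1.        ]]), 'rvec': array([ 0.74873097, -2.47049512,  1.26547075]), 'tvec': array([0.47581682, 0.3426922 , 0.85929959])}
wrist {'intrinsics': array([[371.64829954,   0.        , 320.25695356],
       [  0.        , 371.64829954, 236.68068307],
       [  0.        ,   0.        ,   1.        ]]), 'rvec': array([-1.78502735, -2.36107823, -0.32719012]), 'tvec': array([ 0.6744355 , -0.03271666,  0.39066152])}
{'time_s': 0.15, 'joints': array([-5.76321189e+01,  2.05814782e+01,  6.45319532e-01, -1.51971264e-02,
       -7.01355177e+01, -1.65066512e+01]), 'qd': array([-0.04517707, -0.12666097,  0.19212394,  0.03747397,  0.05423865,
        0.04114645]), 'joint_torque': array([ 4.21797722e-04, -5.83274209e+01,  2.93289578e+01,  7.00122088e+00,
        8.73264391e-03, -1.27900162e-04]), 'tcp_pos': array([ 0.18436251, -0.64896982,  0.24483825]), 'eef_rot': array([ 95.23437923,  89.92691308, 111.0904363 ]), 'contact_force': array([-0.40922539,  0.00139557,  0.13986468]), 'moment': array([-0.03544819, -0.02318009,  0.0293569 ]), 'gripper_width': 0.08776988584407794}
```

View pics/scene0.png

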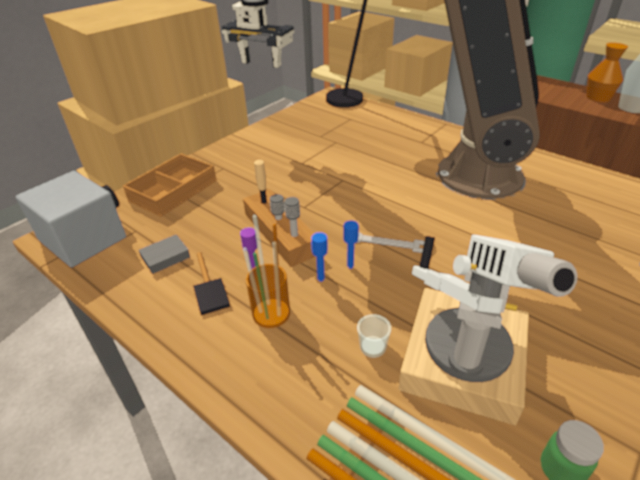

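View pics/side0.png

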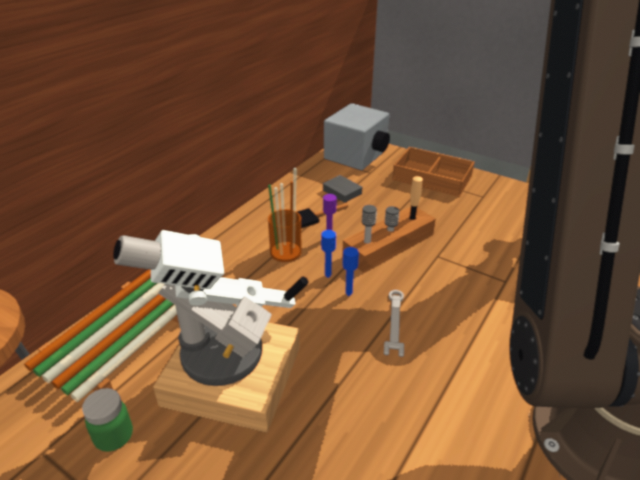

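View pics/wrist0.png

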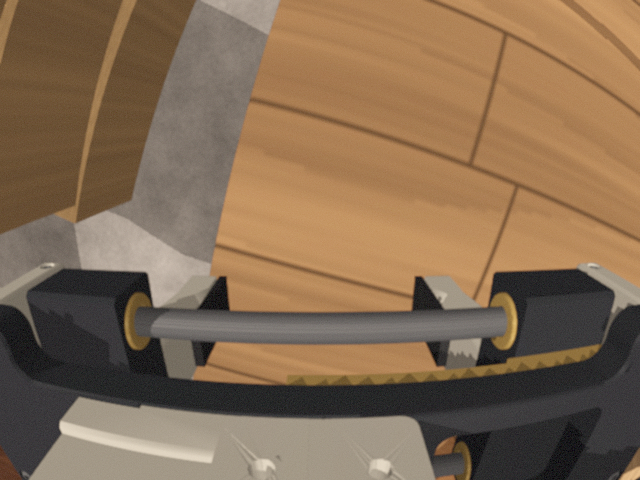

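```bash
python3 - <<'E'
import cv2
a=cv2.imread("pics/scene0.png");b=cv2.imread("pics/side0.png")
cv2.imwrite("pics/c1.png",cv2.resize(a[180:420,340:600],None,fx=3,fy=2.5,interpolation=3)[:600,:800])
cv2.imwrite("pics/c2.png",cv2.resize(b[215:395,100:320],None,fx=3.3,fy=3.3,interpolation=3))
cv2.imwrite("pics/c3.png",cv2.resize(a[140:280,220:380],None,fx=4,fy=4,interpolation=3))
cv2.imwrite("pics/c4.png",cv2.resize(b[160:310,300:460],None,fx=4,fy=4,interpolation=3))
E
```

```text
(no output)
```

View pics/c1.png

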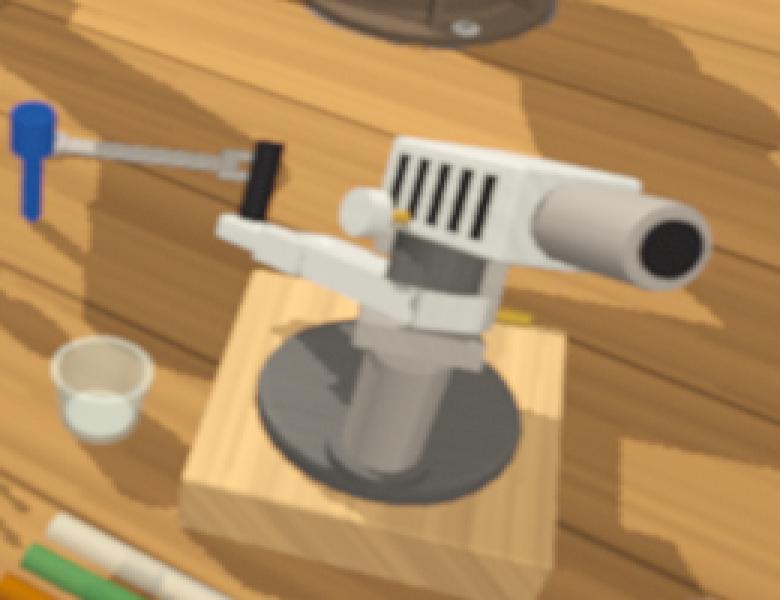

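View pics/c2.png

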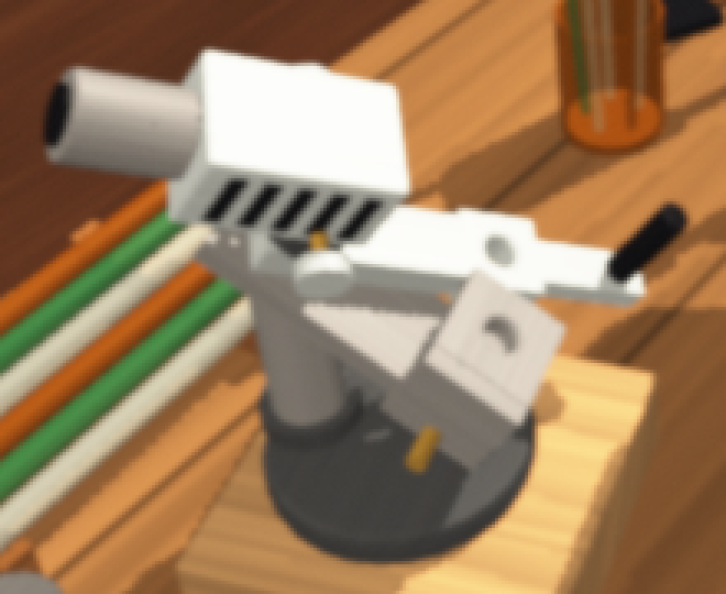

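View pics/c3.png

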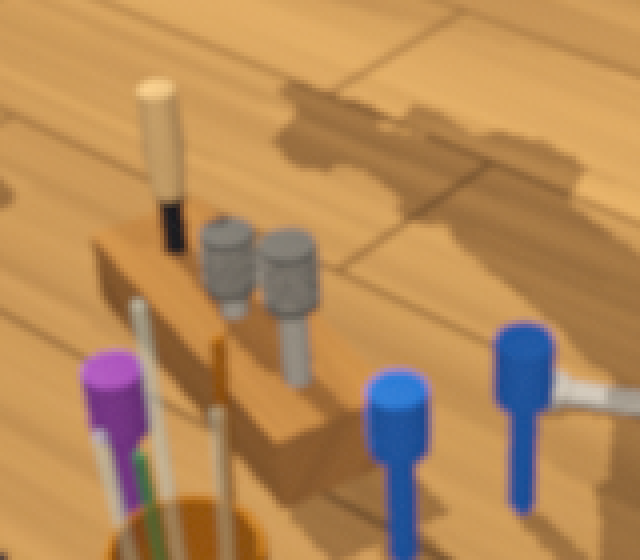

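View pics/c4.png

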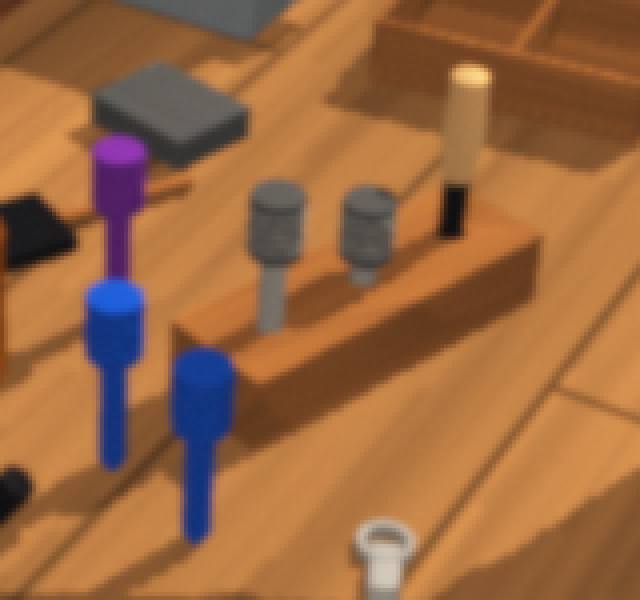

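```bash
cat > h.py <<'E'
from plant import *
import numpy as np, cv2
from scipy.spatial.transform import Rotation as R
def ray(n,px,m=None):
    m=m or camera_model(n)
    K=m["intrinsics"]; Rm=cv2.Rodrigues(np.array(m["rvec"],float))[0]; t=np.array(m["tvec"],float).ravel()
    x=(px[0]-K[0,2])/K[0,0]; y=(px[1]-K[1,2])/K[1,1]
    if n=="wrist":
        r=np.hypot(x,y); d=np.array([np.sin(r)*x/r,np.sin(r)*y/r,np.cos(r)])
    else: d=np.array([x,y,1.])
    d=Rm.T@(d/np.linalg.norm(d)); return -Rm.T@t,d
def onz(n,px,z,m=None):
    o,d=ray(n,px,m); return o+d*(z-o[2])/d[2]
def tri(*rs):
    A=0;b=0
    for o,d in rs:
        P=np.eye(3)-np.outer(d,d);A=A+P;b=b+P@o
    p=np.linalg.solve(A,b)
    return p,[round(1e3*np.linalg.norm((np.eye(3)-np.outer(d,d))@(p-o)),1) for o,d in rs]
def proj(n,p,m=None):
    m=m or camera_model(n)
    K=m["intrinsics"]; Rm=cv2.Rodrigues(np.array(m["rvec"],float))[0]; c=Rm@np.array(p)+np.array(m["tvec"],float).ravel()
    if n=="wrist":
        r=np.hypot(c[0],c[1]);th=np.arctan2(r,c[2]);return K[:2,2]+K[0,0]*th*c[:2]/r
    return K[:2,2]+K[0,0]*c[:2]/c[2]
def toolR(s=None):
    s=s or get_state(); return R.from_euler('xyz',s["eef_rot"],degrees=True).as_matrix()
E
python3 - <<'E'
from h import *
np.set_printoptions(precision=4,suppress=True)
for k,a,b in [("lock",(292.2,200.5),(369.5,207.5)),("short",(276.8,197),(392.5,209.5)),("handtop",(429.3,238.8),(304.5,281)),("handbase",(425,266),(288.5,298.3)),("reamer",(259.3,162.5),(417.5,178.5))]:
    print(k,*tri(ray("scene",a),ray("side",b)))
print("mouth",onz("side",(251.5,315.9),.165))
# fork face corners in side
for p in [(481,270),(565,325),(520,422),(428,345)]:
    print(p,onz("side",(p[0]/3.3+100,p[1]/3.3+215),.165))
# timber top corners z=.055 scene
for p in [(255,270),(566,330),(553,570),(182,487)]:
    q=(p[0]/3+340,p[1]/2.5+180);print(q,onz("scene",q,.055))
print(toolR(), camera_model("wrist")["rvec"])
m=camera_model("wrist");print(ray("wrist",(320,237)))
E
```

```text
lock [ 0.5578 -0.1879  0.1392] [np.float64(0.5), np.float64(0.5)]
short [ 0.5342 -0.2595  0.1039] [np.float64(1.5), np.float64(1.5)]
handtop [0.5212 0.1144 0.1654] [np.float64(0.0), np.float64(0.0)]
handbase [0.5468 0.1271 0.1227] [np.float64(1.9), np.float64(1.9)]
reamer [ 0.5115 -0.331   0.158 ] [np.float64(0.7), np.float64(0.7)]
mouth [0.5446 0.2312 0.165 ]
(481, 270) [0.5812 0.2019 0.165 ]
(565, 325) [0.5213 0.2092 0.165 ]
(520, 422) [0.5002 0.2704 0.165 ]
(428, 345) [0.5686 0.2569 0.165 ]
(425.0, 288.0) [0.5313 0.1255 0.055 ]
(528.6666666666666, 312.0) [0.4686 0.3031 0.055 ]
(524.3333333333334, 408.0) [0.6577 0.3678 0.055 ]
(400.6666666666667, 374.8) [0.7235 0.1921 0.055 ]
[[-0.0005 -0.2732  0.962 ]
 [ 0.0012  0.962   0.2732]
 [-1.      0.0013 -0.0001]] [-1.785  -2.3611 -0.3272]
(array([ 0.1127, -0.6697,  0.3838]), array([ 0.261 ,  0.075 , -0.9624]))
```

{"fn": "step_arm", "kwargs": {
  "steps": [
    [[-0.5,0.7,0.95],0],
    [[-0.5,0.7,0.95],0],
    [[-0.5,0.7,0.95],0],
    [[-0.5,0.7,0.95],0],
    [[-0.5,0.7,0.95],0],
    [[-0.5,0.7,0.95],-0.5],
    [[-0.5,0.7,0.95],0],
    [[-0.5,0.7,0.95],0],
    [[0,0.7,0.95],0],
    [[0,0.7,0.95],0],
    [[0,0.7,0.95],0],
    [[0,0.7,0.95],0],
    [[0,0.7,0.95],0],
    [[0,0.7,0.95],0],
    [[0,0.7,0.95],0],
    [[0,0.7,0.95],0],
    [[0,0.5,0.5],0],
    [[0,0,0],0],
    [[0,0,0],0]
  ]
}}

```text
time_s: 1.73
tcp_pos: [0.4121, -0.3302, 0.3255]
eef_rot: [140.6, 90.0, 159.6]
contact_force: [-0.6, -0.8, -0.7]
gripper_width: 0.0879
```

```bash
cat > snap.py <<'E'
import sys,pickle
from h import *
s=get_state();m=camera_model("wrist");im=capture("wrist")
cv2.imwrite(f"pics/{sys.argv[1]}.png",im);pickle.dump((s,m),open(f"pics/{sys.argv[1]}.pkl","wb"))
print(s["time_s"],s["tcp_pos"],s["eef_rot"],s["joints"].round(1))
E
python3 snap.py w1
```

```text
1.7333 [ 0.41210474 -0.33019727  0.32549025] [140.62788465  89.98735385 159.58850776] [-17.4   4.1 -10.2  -0.  -75.7 -53.6]
```

View pics/w1.png

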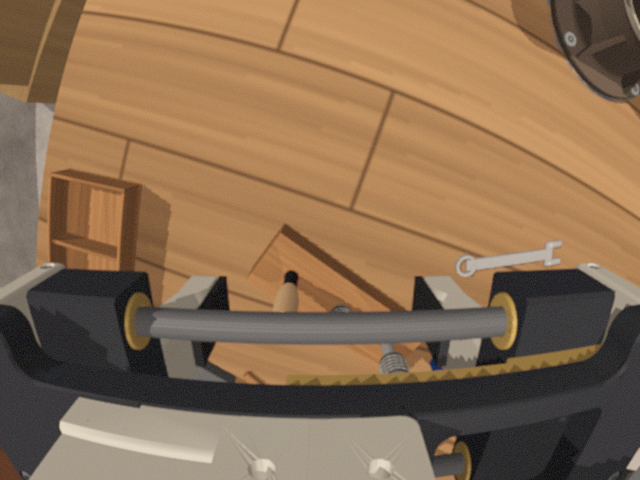

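{"fn": "step_arm", "kwargs": {
  "steps": [
    [[-0.4,0.98,0.78],0],
    [[-0.4,0.98,0.78],0],
    [[-0.4,0.98,0.78],0],
    [[-0.4,0.98,0.78],0],
    [[-0.4,0.98,0.78],0],
    [[-0.4,0.98,0.78],0],
    [[-0.4,0.98,0.78],0],
    [[-0.4,0.98,0.78],0],
    [[-0.4,0.98,0.78],0],
    [[-0.4,0.98,0.78],0],
    [[-0.4,0.98,0.78],0],
    [[-0.4,0.98,0.78],0],
    [[0,0.98,0.78],0],
    [[0,0.98,0.78],0],
    [[0,0.98,0.78],0],
    [[0,0.98,0.78],0],
    [[0,0.98,0.78],0],
    [[0,0.98,0.78],0],
    [[0,0.98,0.78],0],
    [[0,0.98,0.78],0]
  ]
}}

```text
time_s: 3.45
tcp_pos: [0.5811, 0.1411, 0.4214]
eef_rot: [-151.9, 90.0, -133.1]
contact_force: [0.1, -0.3, 0.8]
gripper_width: 0.0875
```

{"fn": "step_arm", "kwargs": {
  "steps": [
    [[0,0.98,0.78],0],
    [[0,0.98,0.78],0],
    [[0,0.98,0.78],0],
    [[0,0.98,0.78],0],
    [[0,0.98,0.78],0],
    [[0,0,0],0],
    [[0,0,0],0]
  ]
}}

```text
time_s: 4.03
tcp_pos: [0.6233, 0.2591, 0.4198]
eef_rot: [-162.4, 89.9, -143.6]
contact_force: [0.4, 0.4, -0.3]
gripper_width: 0.0878
```

```bash
python3 snap.py w2
```

```text
4.0333 [0.62326833 0.25914076 0.41984875] [-162.44988977   89.85224018 -143.58559374] [  39.1   17.9   18.8   -0.   -91.1 -110.2]
```

View pics/w2.png

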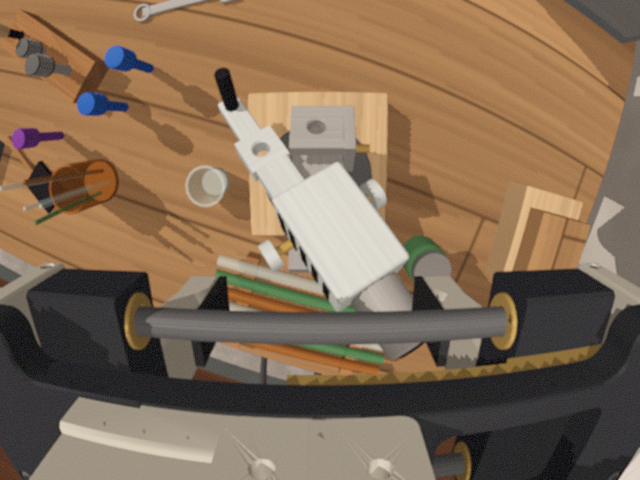

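```bash
python3 - <<'E'
import cv2
a=cv2.imread("pics/w2.png")
cv2.imwrite("pics/c5.png",cv2.resize(a[50:200,200:400],None,fx=4,fy=4,interpolation=3))
E
```

```text
(no output)
```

View pics/c5.png

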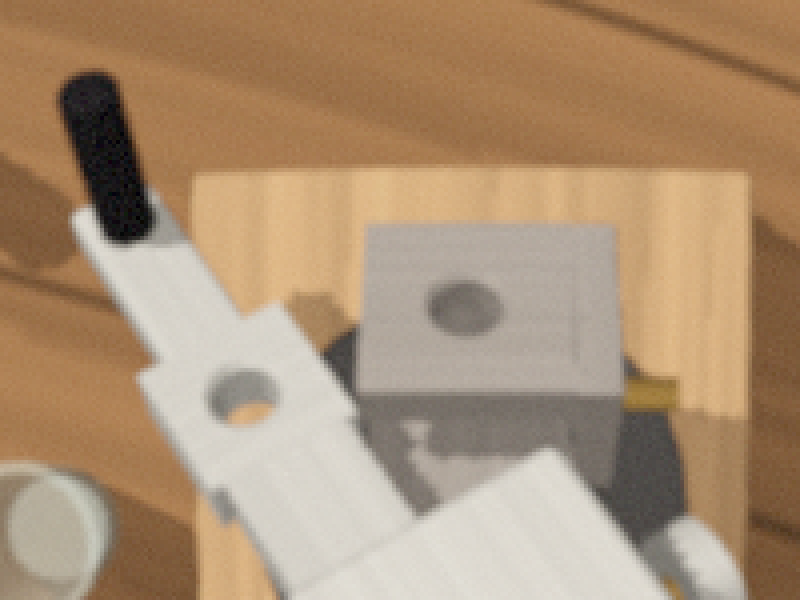

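```bash
python3 - <<'E'
from h import *
import pickle
np.set_printoptions(precision=4,suppress=True)
s,m=pickle.load(open("pics/w2.pkl","rb"))
c=lambda p:(p[0]/4+200,p[1]/4+50)
W=lambda p:ray("wrist",c(p),m)
M,e=tri(W((465,307)),ray("side",(251.5,315.9)));print("mouth",M,e, onz("wrist",c((465,307)),.165,m))
H,e=tri(W((90,92)),ray("side",(304.5,281)),ray("scene",(429.3,238.8)));print("hand",H,e)
L,e=tri(W((243,397)),ray("side",(251.2,290.5)));print("lug",L,e)
# block corners z=.055
B=[onz("wrist",c(p),.055,m) for p in [(193,172),(748,170)]];print(B, np.degrees(np.arctan2(*(B[1]-B[0])[[1,0]]))-90)
yaw=np.radians(19)
# face edges: left edge top/bottom, ridge  -> intersect with face plane
T=R.from_euler('z',19,degrees=True).as_matrix()@R.from_euler('y',-35,degrees=True).as_matrix()
print(T) # cols fork x,y,z
for p in [(367,225),(357,390),(617,226),(625,390),(577,228),(577,388)]:
    o,d=W(p);n=T[:,2];q=o+d*(n@(M-o))/(n@d);print(p,1e3*T.T@(q-M))
print("handle in fork",1e3*T.T@(H-M),"lug",1e3*T.T@(L-M))
for n,h in(("pin w1",0),):
    pass
E
```

```text
mouth [0.546  0.2285 0.1621] [np.float64(0.8), np.float64(0.8)] [0.5455 0.228  0.165 ]
hand [0.5205 0.1141 0.1653] [np.float64(1.1), np.float64(0.8), np.float64(0.5)]
lug [0.5874 0.1795 0.1592] [np.float64(0.8), np.float64(0.8)]
[array([0.5272, 0.1236, 0.055 ]), array([0.4665, 0.3003, 0.055 ])] 18.947769304530837
[[ 0.7745 -0.3256 -0.5423]
 [ 0.2667  0.9455 -0.1867]
 [ 0.5736  0.      0.8192]]
(367, 225) [-29.7682 -27.3443  -0.    ]
(357, 390) [ 25.2685 -27.8788  -0.    ]
(617, 226) [-29.3143  41.2058  -0.    ]
(625, 390) [25.4023 40.613  -0.    ]
(577, 228) [-28.3713  30.1669   0.    ]
(577, 388) [24.9357 28.3165 -0.    ]
handle in fork [-48.4878 -99.8595  37.8552] lug [ 17.3007 -59.8498 -15.6839]
```

```bash
python3 - <<'E'
from h import *
import pickle
np.set_printoptions(precision=4,suppress=True)
s,m=pickle.load(open("pics/w2.pkl","rb"))
M=np.array([.545,.2285,.164])
T=R.from_euler('z',19,degrees=True).as_matrix()@R.from_euler('y',-35,degrees=True).as_matrix()
c=lambda p:(p[0]/4+200,p[1]/4+50)
d=lambda p:(p[0]/3.3+100,p[1]/3.3+215)
for n,a,b in[("-y",(300,595),(397,87)),("+y",(545,450),(408,190)),("lug",(243,397),(499,249))]:
    P,e=tri(ray("wrist",c(a),m),ray("side",d(b)))
    f=1e3*T.T@(P-M); r=f-[110,0,0]; an=-0.562  # rotate to home
    ca,sa=np.cos(an),np.sin(an); h=np.array([ca*r[0]-sa*r[1],sa*r[0]+ca*r[1],r[2]])+[110,0,0]
    w=M+T@h*1e-3
    print(n,P,e,f,"home fork",h, "home rel stand(mm): x",1e3*(w-M)@[.9455,.3256,0],"z",w[2])
E
```

```text
-y [0.6087 0.2174 0.281 ] [np.float64(0.6), np.float64(0.6)] [113.4678 -31.275   63.3285] home fork [ 96.2686 -28.3125  63.3285] home rel stand(mm): x 42.53354884881499 z 0.27109303770174437
+y [0.5697 0.2544 0.262 ] [np.float64(0.5), np.float64(0.5)] [82.1852 16.4326 62.0388] home fork [95.2199 28.7271 62.0388] home rel stand(mm): x 42.416332570660714 z 0.26943512852880885
lug [0.5874 0.1795 0.1593] [np.float64(0.8), np.float64(0.8)] [ 17.0509 -60.1748 -17.7   ] home fork [ -0.7187  -1.3887 -17.7   ] home rel stand(mm): x 9.563505498309123 z 0.14908878386127927
```

```bash
cat >> h.py <<'E'
np.set_printoptions(precision=4,suppress=True)
M=np.array([.545,.2285,.164])
T=R.from_euler('z',19,degrees=True).as_matrix()@R.from_euler('y',-35,degrees=True).as_matrix()
def hp(a,z): return M+T@np.array([.110-.185*np.cos(a),-.185*np.sin(a),z])
def units(p,q,Rt): return Rt.T@(np.array(q)-np.array(p))/.02
E
python3 - <<'E'
from h import *
s=get_state();Rt=toolR(s);print(Rt)
g=hp(.562,.028);print("top",hp(.562,.04),"grasp",g)
p=s["tcp_pos"];print("first",units(p,g,Rt))
q=g
for a in (.45,.3,.15,0):
    n=hp(a,.028);print(a,n,units(q,n,Rt));q=n
for a,b in[((319.5,240),(328,237)),((350.5,228),(350,255)),((249,235),(329.5,198))]: print(tri(ray("scene",a),ray("side",b)))
E
```

```text
[[-0.0011 -0.3228  0.9465]
 [-0.0011  0.9465  0.3228]
 [-1.     -0.0007 -0.0014]]
top [0.5194 0.1154 0.1701] grasp [0.5259 0.1176 0.1602]
first [13.034  -5.0821 -6.8547]
0.45 [0.5122 0.1321 0.1545] [ 0.2878  0.9047 -0.4134]
0.3 [0.4959 0.1538 0.1487] [ 0.2909  1.2888 -0.4193]
0.15 [0.4823 0.1777 0.1451] [ 0.1768  1.3506 -0.257 ]
0 [0.4717 0.2033 0.1439] [ 0.0588  1.3821 -0.089 ]
(array([ 0.5964, -0.081 ,  0.11  ]), [np.float64(1.5), np.float64(1.5)])
(array([ 0.527 , -0.0563,  0.1087]), [np.float64(1.8), np.float64(1.8)])
(array([ 0.6724, -0.2033,  0.1134]), [np.float64(1.1), np.float64(1.1)])
```

{"fn": "step_arm", "kwargs": {
  "steps": [
    [[0,-0.5,-0.85],0],
    [[0,-0.5,-0.85],0],
    [[0,-0.5,-0.85],0],
    [[0,-0.5,-0.85],0],
    [[0.3,-0.5,-0.85],0],
    [[0.5,-0.5,-0.85],0],
    [[0.8,-0.6,-0.85],0],
    [[1,-0.5,-0.6],0],
    [[1,-0.5,-0.3],0],
    [[1,-0.5,0],0],
    [[1,0,0],0],
    [[1,0,0],0],
    [[1,0,0],0],
    [[1,0,0],0],
    [[1,0,0],0],
    [[0,0,0],0]
  ]
}}

```text
time_s: 5.42
tcp_pos: [0.5238, 0.1161, 0.2264]
eef_rot: [-178.0, 89.7, -159.3]
contact_force: [-0.7, -0.9, -0.6]
gripper_width: 0.0874
```

```bash
python3 snap.py w3; python3 - <<'E'
from h import *
s=get_state();Rt=toolR(s);g=hp(.562,.022);print(g,units(s["tcp_pos"],g,Rt))
cv2.imwrite("pics/s3.png",capture("side"))
E
```

```text
5.4167 [0.5238 0.1161 0.2264] [-178.0287   89.708  -159.2879] [  33.4    8.5  -18.2   -0.1  -63.6 -104.6]
[0.5291 0.1188 0.1553] [3.6614 0.04   0.2503]
```

View pics/w3.png

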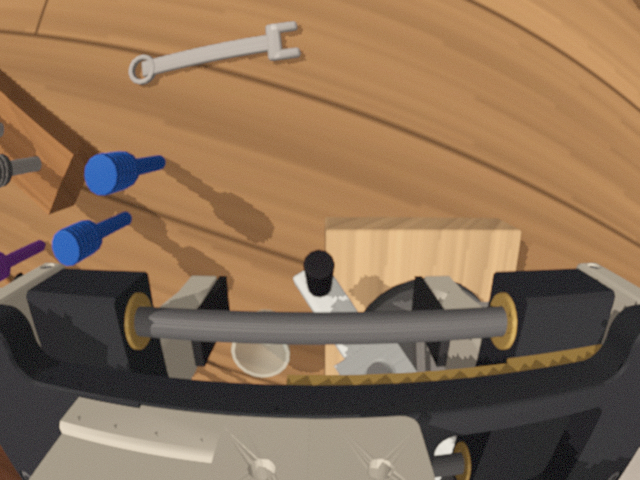

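View pics/s3.png

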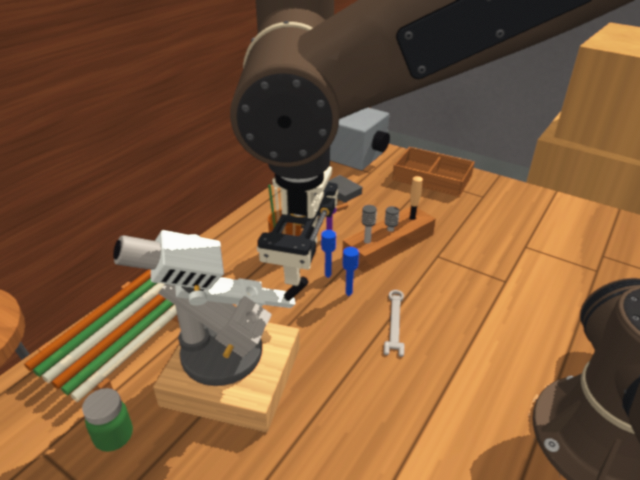

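{"fn": "step_arm", "kwargs": {
  "steps": [
    [[1,0,0.1],0],
    [[1,0,0.1],0],
    [[1,0,0.05],0],
    [[0.6,0,0],0]
  ]
}}

```text
time_s: 5.85
tcp_pos: [0.5311, 0.1196, 0.1578]
eef_rot: [8.1, 89.9, 26.9]
contact_force: [-0.7, 0.2, -0.2]
gripper_width: 0.0877
```

{"fn": "step_arm", "kwargs": {
  "steps": [
    [[0,0,0],0],
    [[0,0,0],0],
    [[0,0,0],0],
    [[0,0,0],0],
    [[0,0,0],0],
    [[0,0,0],0],
    [[0,0,0],0],
    [[0,0,0],0]
  ],
  "fingers": 1,
  "grip_force": 12
}}

```text
time_s: 6.52
tcp_pos: [0.5307, 0.1199, 0.1578]
eef_rot: [10.9, 90.0, 29.8]
contact_force: [-0.0, -0.3, -0.1]
gripper_width: 0.0399
```

{"fn": "step_arm", "kwargs": {
  "steps": [
    [[0,0,0],0],
    [[0,0,0],0],
    [[0,0,0],0],
    [[0,0,0],0],
    [[0,0,0],0]
  ]
}}

```text
time_s: 6.93
tcp_pos: [0.53, 0.1191, 0.157]
eef_rot: [-161.1, 89.9, -142.3]
contact_force: [-0.7, -4.6, -1.4]
gripper_width: 0.0178
```

{"fn": "step_arm", "kwargs": {
  "steps": [
    [[0.1,0.3,-0.14],0],
    [[0.1,0.3,-0.14],0],
    [[0.1,0.3,-0.14],0],
    [[0.1,0.43,-0.14],0],
    [[0.1,0.43,-0.14],0],
    [[0.1,0.43,-0.14],0],
    [[0.06,0.45,-0.08],0],
    [[0.06,0.45,-0.08],0],
    [[0.06,0.45,-0.08],0],
    [[0.02,0.4,-0.03],0],
    [[0.02,0.4,-0.03],0],
    [[0,0,0],0],
    [[0,0,0],0]
  ]
}}

```text
time_s: 8.02
tcp_pos: [0.479, 0.1942, 0.1401]
eef_rot: [178.5, 89.8, -162.6]
contact_force: [-5.3, -0.8, -1.9]
gripper_width: 0.017
```

{"fn": "step_arm", "kwargs": {
  "steps": [
    [[0,0.15,-0.02],0],
    [[0,0.15,-0.01],0],
    [[0,0.15,0],0],
    [[0,0,0],0]
  ]
}}

```text
time_s: 8.35
tcp_pos: [0.4763, 0.2025, 0.1402]
eef_rot: [-172.0, 89.8, -153.2]
contact_force: [-4.2, -2.5, -7.1]
gripper_width: 0.0175
```

```bash
python3 - <<'E'
from h import *
s=get_state();f=1e3*T.T@(s["tcp_pos"]-M);print(f,np.arctan2(-f[1],110-f[0]),T.T@s["contact_force"])
E
```

```text
[-73.7889  -2.1591  22.6653] 0.011747395015607906 [-7.9725 -0.9742 -3.1361]
```

Continue gently towards the stop.

{"fn": "step_arm", "kwargs": {
  "steps": [
    [[0,0.1,0],0],
    [[0,0.1,0],0],
    [[0,0,0],0]
  ]
}}

```text
time_s: 8.6
tcp_pos: [0.4755, 0.2045, 0.1402]
eef_rot: [-135.5, 89.7, -116.7]
contact_force: [2.6, -12.1, -8.0]
gripper_width: 0.0172
```

{"fn": "step_arm", "kwargs": {
  "steps": [
    [[0,0.1,0],0],
    [[0,0.1,0],0],
    [[0,0,0],0]
  ]
}}

```text
time_s: 8.85
tcp_pos: [0.4748, 0.2064, 0.1402]
eef_rot: [-124.6, 89.6, -105.7]
contact_force: [10.9, -21.5, -9.3]
gripper_width: 0.0219
```

```bash
python3 - <<'E'
from h import *
s=get_state();f=1e3*T.T@(s["tcp_pos"]-M);print(f,np.arctan2(-f[1],110-f[0]),T.T@s["contact_force"])
E
```

```text
[-73.9086   1.9768  22.7025] -0.010748282248357324 [ -2.6574 -23.8558  -9.5047]
```

{"fn": "step_arm", "kwargs": {
  "steps": [
    [[0,-0.1,0],0],
    [[0,0,0],0],
    [[0,0,0],0],
    [[0,0,0],0],
    [[0,0,0],0],
    [[0,0,0],0],
    [[-0.5,0,0],0],
    [[-1,0,0],0],
    [[-1,0,0],0],
    [[-1,0,0],0],
    [[-1,0,0],0],
    [[-1,0,0],0],
    [[-1,0,0],0],
    [[-1,0,0.5],0],
    [[-1,0,1],0],
    [[-1,0,1],0],
    [[-1,0,1],0],
    [[-1,0,1],0],
    [[0,0,0],0],
    [[0,0,0],0]
  ],
  "fingers": 0
}}

```text
time_s: 10.52
tcp_pos: [0.5615, 0.2381, 0.3721]
eef_rot: [22.4, 89.9, 41.2]
contact_force: [-0.8, 0.2, -1.0]
gripper_width: 0.0875
```

```bash
python3 snap.py w4; python3 - <<'E'
from h import *
a=capture("side");cv2.imwrite("pics/s4.png",a);cv2.imwrite("pics/s4c.png",cv2.resize(a[215:395,100:320],None,fx=3.3,fy=3.3,interpolation=3))
w=cv2.imread("pics/w4.png");cv2.imwrite("pics/w4c.png",cv2.resize(w[170:320,220:420],None,fx=4,fy=4,interpolation=3))
E
```

```text
10.5167 [0.5615 0.2381 0.3721] [22.3535 89.9166 41.1885] [  41.3   11.3    4.2    0.   -82.8 -112.5]
```

View pics/s4c.png

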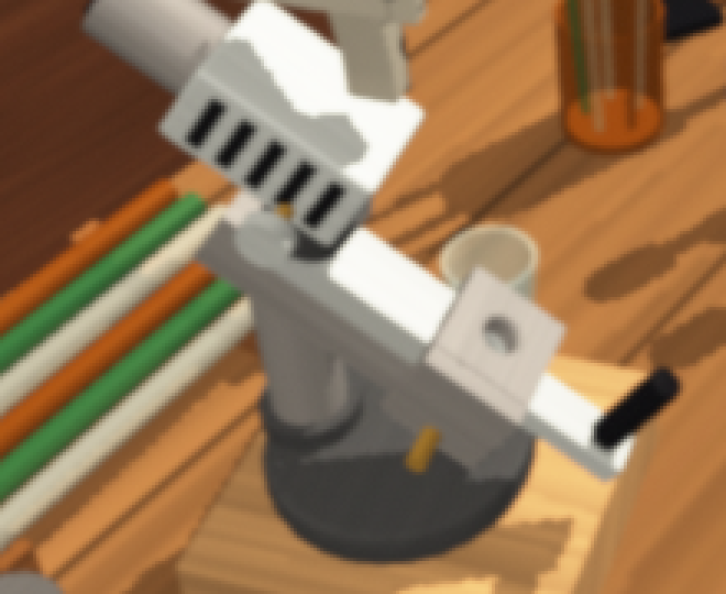

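View pics/w4.png

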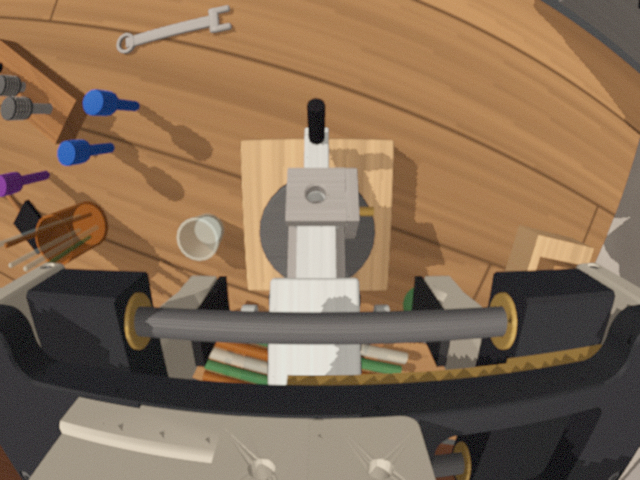

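View pics/w4c.png

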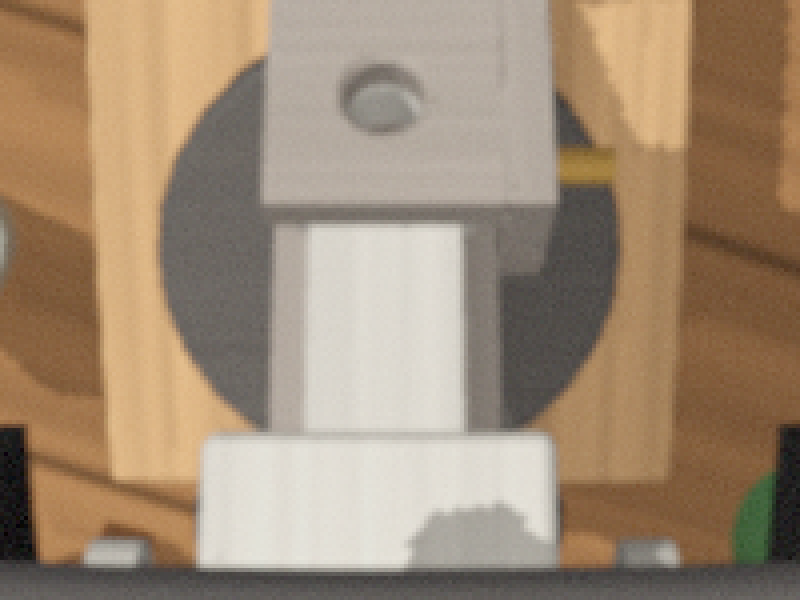

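```bash
python3 - <<'E'
from h import *
import pickle
s,m2=pickle.load(open("pics/w2.pkl","rb"));s,m4=pickle.load(open("pics/w4.pkl","rb"))
a=ray("wrist",(316.25,126.75),m2);b=ray("wrist",(315.25,194.25),m4);c=ray("side",(251.5,315.9))
print(tri(a,b),tri(a,b,c),tri(b,c)); print(onz("wrist",(315.25,194.25),.165,m4))
# handle top home w4 ~ (316,104), side c4 (665,382)
print(tri(ray("wrist",(316.5,104),m4),ray("side",(665/3.3+100,382/3.3+215))),hp(0,.04))
# face edges in w4
for p in [(270,0),(262,205),(502,80)]:
    o,d=ray("wrist",(p[0]/4+220,p[1]/4+170),m4);n=T[:,2];q=o+d*(n@(M-o))/(n@d);print(p,1e3*T.T@(q-M))
o,d=b;n=T[:,2];q=o+d*(n@(M-o))/(n@d);print("mouth",1e3*T.T@(q-M))
# lock pin in w2 and w4 
s=get_state();print(units(s["tcp_pos"],[.5578,-.1879,.25],toolR(s)))
E
```

```text
(array([0.5455, 0.2279, 0.1645]), [np.float64(0.1), np.float64(0.1)]) (array([0.5461, 0.2282, 0.1618]), [np.float64(0.7), np.float64(0.3), np.float64(1.0)]) (array([0.5466, 0.2283, 0.1613]), [np.float64(0.6), np.float64(0.6)])
[0.5455 0.2278 0.165 ]
(array([0.4649, 0.202 , 0.1519]), [np.float64(1.1), np.float64(1.1)]) [0.4652 0.201  0.1537]
(270, 0) [-26.1859 -28.0115   0.    ]
(262, 205) [ 27.6957 -28.1347   0.    ]
(502, 80) [-4.0321 27.8357  0.    ]
mouth [ 0.4185 -0.864  -0.    ]
[  6.0411 -20.0911  -6.9722]
```

```bash
python3 - <<'E'
from h import *
import pickle
s,m4=pickle.load(open("pics/w4.pkl","rb"))
print(onz("scene",(268,285),.05),onz("wrist",(70,232),.09,m4))
print(tri(ray("scene",(276,228)),ray("side",(295,170))))
E
```

```text
[ 0.7086 -0.1218  0.05  ] [ 0.7088 -0.0784  0.09  ]
(array([ 0.7001, -0.0963,  0.2166]), [np.float64(14.8), np.float64(14.8)])
```

{"fn": "step_arm", "kwargs": {
  "steps": [
    [[0,-1,-0.6],0],
    [[0,-1,-0.6],0],
    [[0,-1,-0.6],0],
    [[0,-1,-0.6],0],
    [[0,-1,-0.6],0],
    [[0,-1,-0.6],0],
    [[0,-1,-0.6],0],
    [[0,-1,-0.6],0],
    [[0.5,-1,-0.6],0],
    [[0.7,-1,-0.6],0],
    [[0.7,-1,-0.6],0],
    [[0.7,-1,-0.4],0],
    [[0.7,-1,0],0],
    [[0.7,-1,0],0],
    [[0.7,-1,0],0],
    [[0.7,-1,0],0],
    [[0.7,-1,0],0],
    [[0.7,-1,0],0],
    [[0.7,-1,0],0],
    [[0.7,-1,0],0]
  ]
}}

```text
time_s: 12.28
tcp_pos: [0.5565, -0.1867, 0.2062]
eef_rot: [142.7, 90.0, 161.6]
contact_force: [0.2, 0.2, -0.2]
gripper_width: 0.0871
```

{"fn": "step_arm", "kwargs": {
  "steps": [
    [[0,0,0],0],
    [[0,0,0],0]
  ]
}}

```text
time_s: 12.45
tcp_pos: [0.556, -0.1866, 0.2057]
eef_rot: [157.9, 89.8, 176.6]
contact_force: [0.0, 0.8, -0.5]
gripper_width: 0.0875
```

```bash
python3 snap.py w5; python3 - <<'E'
from h import *
s=get_state();print(units(s["tcp_pos"],[.5578,-.1879,.20],toolR(s)))
E
```

```text
12.45 [ 0.556  -0.1866  0.2057] [157.8665  89.8167 176.6393] [  0.5  14.1 -13.9  -0.  -62.2 -71.8]
[ 0.3389 -0.1063  0.0298]
```

View pics/w5.png

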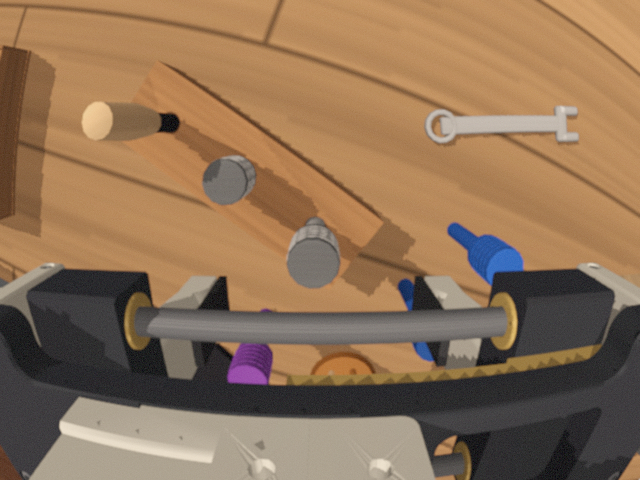

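```bash
python3 - <<'E'
from h import *
import pickle
s,m=pickle.load(open("pics/w5.pkl","rb"))
p=onz("wrist",(313.5,262),.1395,m);print(p, tri(ray("wrist",(313.5,262),m),ray("side",(369.5,207.5)),ray("scene",(292.2,200.5))))
print(units(s["tcp_pos"],[p[0],p[1],.125],toolR(s)))
E
```

```text
[ 0.5558 -0.1908  0.1395] (array([ 0.5571, -0.1897,  0.1379]), [np.float64(1.2), np.float64(1.5), np.float64(0.8)])
[ 4.0371 -0.2025 -0.0685]
```

{"fn": "step_arm", "kwargs": {
  "steps": [
    [[1,-0.1,0],0],
    [[1,-0.1,0],0],
    [[1,0,0],0],
    [[0.7,0,0],0],
    [[0.3,0,0],0],
    [[0,0,0],0],
    [[0,0,0],0]
  ]
}}

```text
time_s: 13.08
tcp_pos: [0.5592, -0.1894, 0.1282]
eef_rot: [-36.0, 89.9, -17.1]
contact_force: [-0.3, 0.1, 0.4]
gripper_width: 0.0879
```

{"fn": "step_arm", "kwargs": {
  "steps": [
    [[0,0,0],0],
    [[0,0,0],0],
    [[0,0,0],0],
    [[0,0,0],0],
    [[0,0,0],0],
    [[0,0,0],0],
    [[0,0,0],0],
    [[0,0,0],0],
    [[0,0,0],0],
    [[0,0,0],0],
    [[0,0,0],0]
  ],
  "fingers": 1,
  "grip_force": 20
}}

```text
time_s: 14.0
tcp_pos: [0.5589, -0.1899, 0.1271]
eef_rot: [-176.1, 90.0, -157.2]
contact_force: [0.8, -0.4, -0.5]
gripper_width: 0.0315
```

```bash
python3 - <<'E'
from h import *
print(get_state())
a=capture("side");cv2.imwrite("pics/s6.png",cv2.resize(a[140:300,300:500],None,fx=4,fy=3.7,interpolation=3))
E
```

```text
{'time_s': 14.0, 'joints': array([  0.1941,  18.5215, -19.1135,   0.0032, -52.371 , -71.3374]), 'qd': array([-0.0305,  0.0654, -0.0303, -0.0301, -0.0313, -0.017 ]), 'joint_torque': array([  0.14  , -50.8642,  24.6316,   5.7905,  -0.0928,  -0.    ]), 'tcp_pos': array([ 0.5589, -0.1899,  0.1271]), 'eef_rot': array([-176.0778,   89.9934, -157.2192]), 'contact_force': array([ 0.8406, -0.3854, -0.4764]), 'moment': array([-0.1318, -0.0621, -0.028 ]), 'gripper_width': 0.0315126878871872}
```

View pics/s6.png

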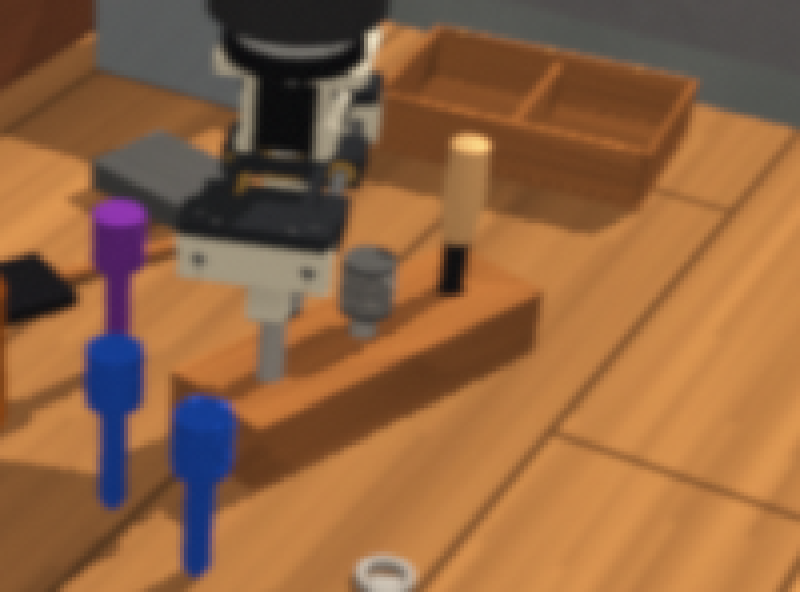

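{"fn": "step_arm", "kwargs": {
  "steps": [
    [[-0.3,0,0],0],
    [[-0.4,0,0],0],
    [[-0.4,0,0],0],
    [[-0.1,0,0],0],
    [[0,0,0],0],
    [[0,0,0],0]
  ]
}}

```text
time_s: 14.55
tcp_pos: [0.5589, -0.1898, 0.1515]
eef_rot: [-1.0, 90.0, 17.9]
contact_force: [0.1, 0.0, -2.1]
gripper_width: 0.0315
```

{"fn": "step_arm", "kwargs": {
  "steps": [
    [[0,0,-0.1],0],
    [[0,0,-0.31],0],
    [[0,0,-0.31],0],
    [[0.03,0,-0.31],0],
    [[0.04,0,-0.31],0],
    [[0,0,0],0]
  ]
}}

```text
time_s: 15.05
tcp_pos: [0.5324, -0.199, 0.1499]
eef_rot: [-8.8, 90.0, 10.0]
contact_force: [2.1, -0.0, -1.0]
gripper_width: 0.0314
```

```bash
python3 - <<'E'
from h import *
print(get_state()["tcp_pos"],get_state()["gripper_width"])
a=capture("side");cv2.imwrite("pics/s7.png",cv2.resize(a[160:260,300:440],None,fx=5.6,fy=5.6,interpolation=3))
E
```

```text
[ 0.5324 -0.199   0.1499] 0.03142422537857669
```

View pics/s7.png

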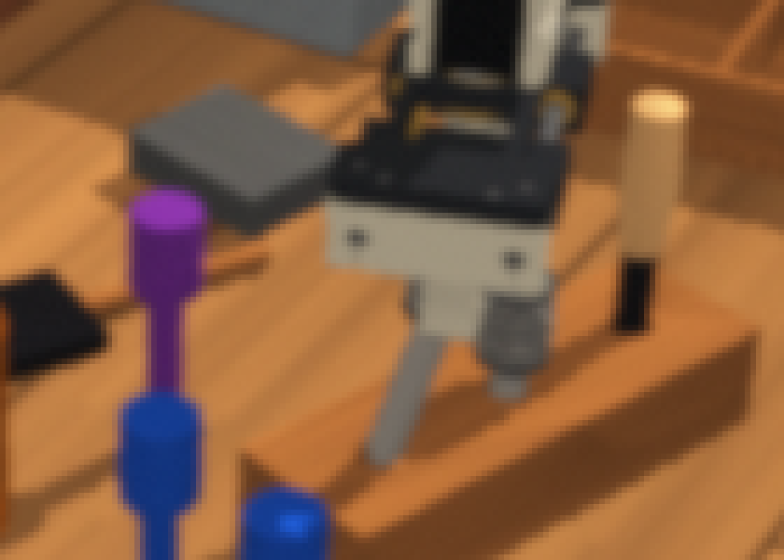

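{"fn": "step_arm", "kwargs": {
  "steps": [
    [[0.07,0,-0.3],0],
    [[0.07,0,-0.3],0],
    [[0.11,0,-0.29],0],
    [[0.11,0,-0.29],0],
    [[0.14,0,-0.28],0],
    [[0.15,0,-0.28],0],
    [[0,0,0],0]
  ]
}}

```text
time_s: 15.68
tcp_pos: [0.4987, -0.2102, 0.136]
eef_rot: [157.3, 89.9, 176.1]
contact_force: [-0.0, -1.2, 2.1]
gripper_width: 0.0317
```

```bash
python3 - <<'E'
from h import *
print(get_state()["tcp_pos"],get_state()["contact_force"])
a=capture("side");cv2.imwrite("pics/s8f.png",a);cv2.imwrite("pics/s8.png",cv2.resize(a[160:260,300:440],None,fx=5.6,fy=5.6,interpolation=3))
E
```

```text
[ 0.4987 -0.2102  0.136 ] [-0.04   -1.2242  2.0957]
```

View pics/s8.png

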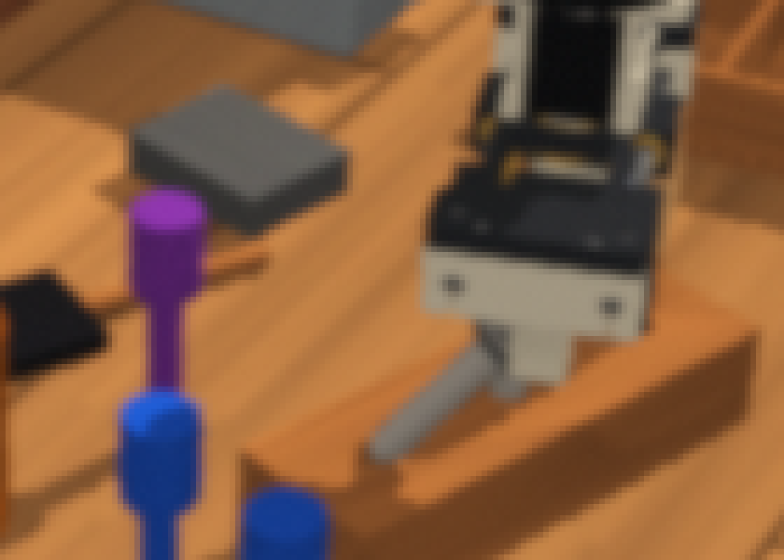

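{"fn": "step_arm", "kwargs": {
  "steps": [
    [[-0.4,0,-0.28],0],
    [[-0.6,0,-0.42],0],
    [[-0.8,0,-0.4],0],
    [[-1,0,0],0],
    [[-1,0,0],0],
    [[-1,0,0],0],
    [[-1,0.2,0],0],
    [[-1,0.5,0],0],
    [[-0.8,0.8,0],0],
    [[-0.3,0.8,0],0],
    [[0,0.5,0],0],
    [[0,0,0],0],
    [[0,0,0],0]
  ]
}}

```text
time_s: 16.82
tcp_pos: [0.4609, -0.1636, 0.2947]
eef_rot: [122.8, 90.0, 141.7]
contact_force: [-0.4, 0.6, -1.8]
gripper_width: 0.0314
```

```bash
python3 - <<'E'
from h import *
print(get_state()["tcp_pos"],get_state()["contact_force"],get_state()["gripper_width"])
a=capture("side");cv2.imwrite("pics/s9f.png",a)
b=capture("scene");cv2.imwrite("pics/sc9f.png",b)
q=proj("side",get_state()["tcp_pos"]).astype(int);r=proj("scene",get_state()["tcp_pos"]).astype(int);print(q,r)
f=lambda i,q:cv2.resize(i[max(q[1]-60,0):q[1]+100,max(0,q[0]-90):q[0]+90],None,fx=3.5,fy=3.5,interpolation=3)
A,B=f(a,q),f(b,r);print(A.shape,B.shape);cv2.imwrite("pics/s9.png",A);cv2.imwrite("pics/sc9.png",B)
E
```

```text
[ 0.4609 -0.1636  0.2947] [-0.3947  0.643  -1.7948] 0.031409605463234416
[412 161] [328 119]
(560, 630, 3) (560, 630, 3)
```

View pics/s9.png

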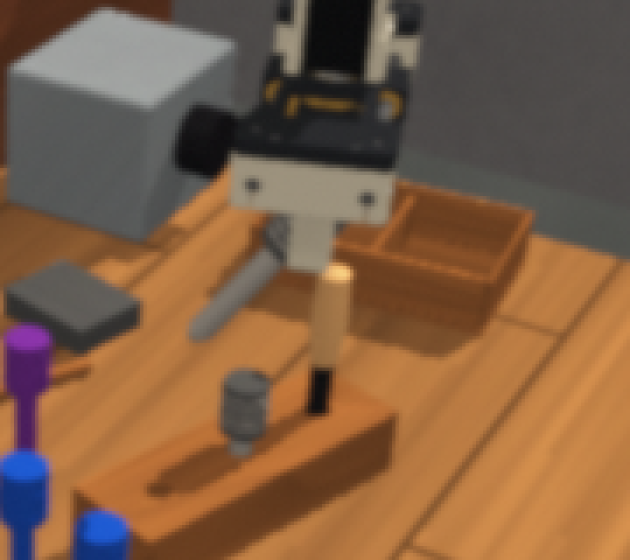

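View pics/sc9.png

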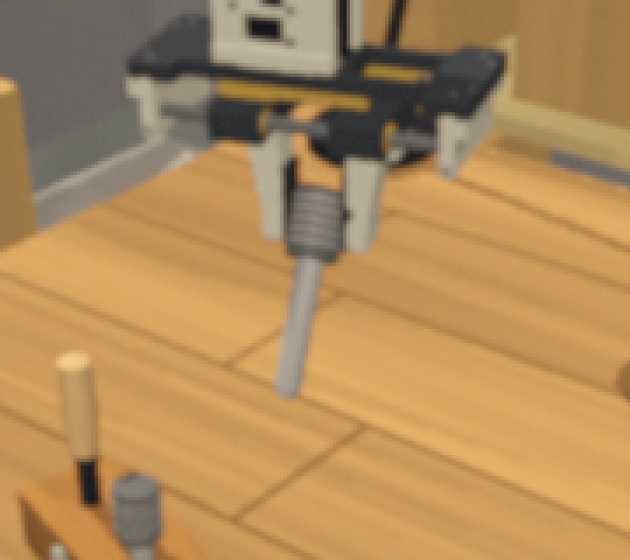

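```bash
python3 - <<'E'
from h import *
S=lambda p:ray("side",(p[0]/3.5+322,p[1]/3.5+101)); C=lambda p:ray("scene",(p[0]/3.5+238,p[1]/3.5+59))
t=get_state()["tcp_pos"]
F,e=tri(S((197,331)),C((288,392)));print(F,e)
G,e=tri(S((279,257)),C((312,260)));print(G,e, np.linalg.norm(G-F))
d=(G-F)/np.linalg.norm(G-F)
print("tilt",np.degrees(np.arccos(d[2])),"az",np.degrees(np.arctan2(-d[1],-d[0])))
Rt=toolR();print("F rel tcp in tool mm",1e3*Rt.T@(F-t), "G",1e3*Rt.T@(G-t))
# d from F to tcp
u=t-F;print(np.linalg.norm(u),np.degrees(np.arccos(u[2]/np.linalg.norm(u))))
E
```

```text
[ 0.5168 -0.1426  0.2084] [np.float64(0.4), np.float64(0.4)]
[ 0.4755 -0.1556  0.268 ] [np.float64(3.4), np.float64(3.4)] 0.07364769855094674
tilt 36.01872894395905 az 17.380319837862075
F rel tcp in tool mm [85.7444  2.3532 59.6115] G [26.229   3.5037 16.2458]
0.10445652691466677 34.76054247465033
```

```bash
cat >> h.py <<'E'
M=np.array([.545,.228,.164])
OFF=np.array([.0867,.0005,.0605])
def tgt(fz,Rt): return M+T[:,2]*fz-Rt@OFF
E
python3 - <<'E'
from h import *
s=get_state();Rt=toolR(s);print(Rt[:,2],T[:,0],tgt(.012,Rt),units(s["tcp_pos"],tgt(.012,Rt),Rt))
E
```

```text
[ 0.9462  0.3235 -0.0012] [0.7745 0.2667 0.5736] [0.4815 0.2057 0.2606] [ 1.6787 17.1698  6.9412]
```

{"fn": "step_arm", "kwargs": {
  "steps": [
    [[0,0.5,0.2],0],
    [[0,0.9,0.37],0],
    [[0,0.95,0.37],0],
    [[0,0.95,0.37],0],
    [[0,0.95,0.37],0],
    [[0,0.95,0.37],0],
    [[0,0.95,0.37],0],
    [[0,0.95,0.37],0],
    [[0,0.95,0.37],0],
    [[0,0.95,0.37],0],
    [[0,0.95,0.37],0],
    [[0,0.95,0.37],0],
    [[0,0.95,0.37],0],
    [[0,0.95,0.37],0],
    [[0,0.95,0.37],0],
    [[0,0.95,0.37],0],
    [[0,0.95,0.37],0],
    [[0,0.95,0.37],0],
    [[0,0.6,0.37],0],
    [[0,0,0.3],0]
  ]
}}

```text
time_s: 18.58
tcp_pos: [0.486, 0.2099, 0.2941]
eef_rot: [-167.5, 89.9, -148.5]
contact_force: [0.4, 0.8, -1.6]
gripper_width: 0.0314
```

{"fn": "step_arm", "kwargs": {
  "steps": [
    [[0.4,0,0],0],
    [[0.5,0,0],0],
    [[0.2,0,0],0],
    [[0,0,0],0],
    [[0,0,0],0]
  ]
}}

```text
time_s: 19.0
tcp_pos: [0.4858, 0.2071, 0.2724]
eef_rot: [-148.3, 89.9, -129.5]
contact_force: [-0.2, -0.7, -1.2]
gripper_width: 0.0314
```

```bash
python3 snap.py w10; python3 - <<'E'
from h import *
s=get_state();Rt=toolR(s);print(units(s["tcp_pos"],tgt(.012,Rt),Rt))
a=capture("side");cv2.imwrite("pics/s10.png",cv2.resize(a[195:375,150:370],None,fx=3.3,fy=3.3,interpolation=3))
b=capture("scene");cv2.imwrite("pics/sc10.png",cv2.resize(b[150:350,340:540],None,fx=3,fy=3,interpolation=3))
E
```

```text
19.0 [0.4858 0.2071 0.2724] [-148.3194   89.944  -129.503 ] [  44.4    5.7  -15.3    0.   -69.1 -115.6]
[ 0.6185  0.0016 -0.2459]
```

View pics/s10.png

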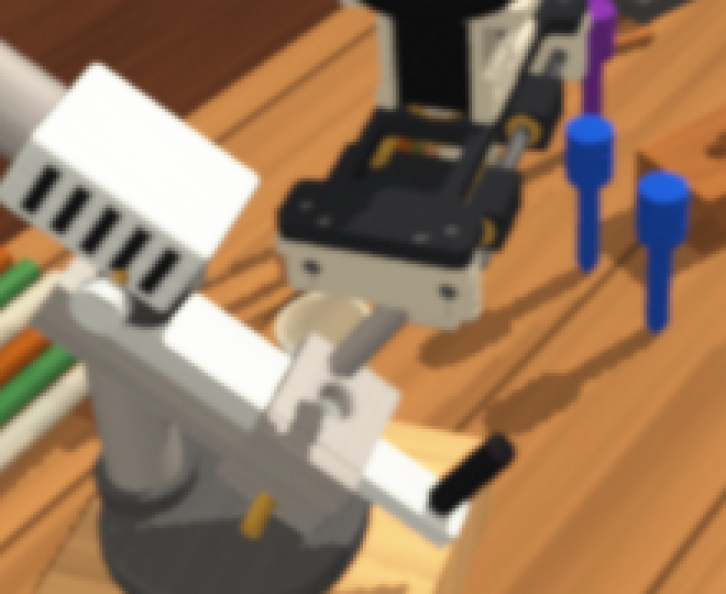

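View pics/sc10.png

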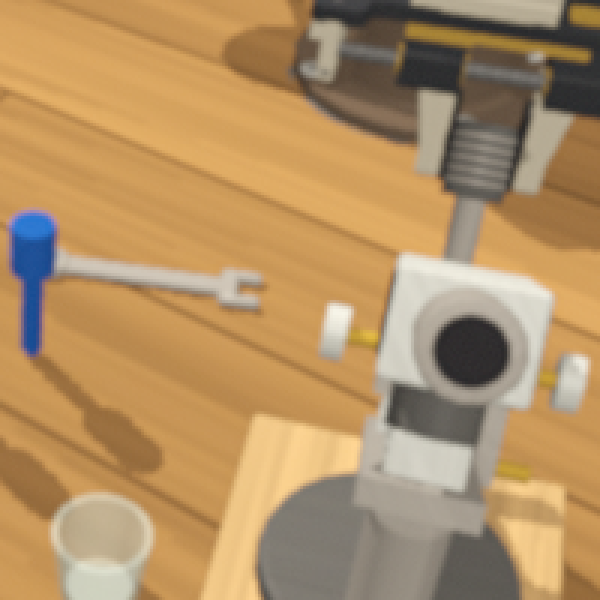

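View pics/w10.png

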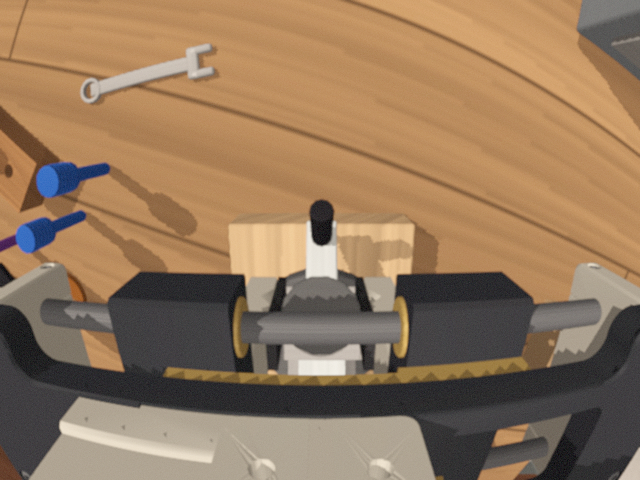

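```bash
python3 - <<'E'
from h import *
s=get_state();Rt=toolR(s)
F=s["tcp_pos"]+Rt@OFF
print("pred foot side",proj("side",F),"mouth pred",proj("side",M))
for dx in (0,.003):
  for v in ((0,.003,0),(0,0,.003)): print(v,proj("side",F+Rt@np.array(v)))
E
```

```text
pred foot side [252.5076 305.2778] mouth pred [252.5938 315.0507]
(0, 0.003, 0) [251.8438 306.5597]
(0, 0, 0.003) [250.7449 304.9379]
(0, 0.003, 0) [251.8438 306.5597]
(0, 0, 0.003) [250.7449 304.9379]
```

```bash
python3 - <<'E'
from h import *
a=cv2.imread("pics/s10.png")
b=cv2.resize(a[310:450,250:420],None,fx=4,fy=4,interpolation=3)
s=get_state();Rt=toolR(s);F=s["tcp_pos"]+Rt@OFF
for P,c in((F,(0,0,255)),(M,(0,255,0)),(F-Rt@OFF*.3,(255,0,0))):
    p=proj("side",P);q=((p[0]-150)*3.3,(p[1]-195)*3.3);q=(int((q[0]-250)*4),int((q[1]-310)*4));cv2.circle(b,q,5,c,-1)
cv2.imwrite("pics/s10z.png",b)
E
```

```text
(no output)
```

View pics/s10z.png

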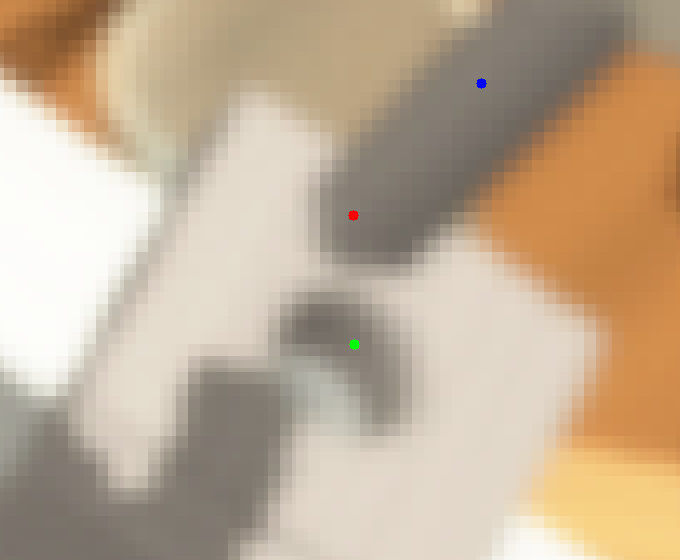

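{"fn": "step_arm", "kwargs": {
  "steps": [
    [[0.3,0,-0.1],0],
    [[0.32,0,-0.1],0],
    [[0,0,0],0],
    [[0.2,0,0.14],0],
    [[0.2,0,0.14],0],
    [[0.2,0,0.14],0],
    [[0.1,0,0.07],0],
    [[0,0,0],0]
  ]
}}

```text
time_s: 19.82
tcp_pos: [0.4916, 0.2098, 0.2455]
eef_rot: [-157.4, 89.9, -138.6]
contact_force: [1.0, 0.1, -1.8]
gripper_width: 0.0313
```

```bash
cat > chk.py <<'E'
from h import *
import sys
s=get_state();Rt=toolR(s)
print("t",s["time_s"],"foot fork mm",1e3*T.T@(s["tcp_pos"]+Rt@OFF-M),"F fork",T.T@s["contact_force"],"w",s["gripper_width"])
if len(sys.argv)>1:
    a=capture("side");cv2.imwrite(f"pics/{sys.argv[1]}.png",cv2.resize(a[235:375,180:330],None,fx=4.2,fy=4.2,interpolation=3))
E
python3 chk.py s11
```

```text
t 19.8167 foot fork mm [ 0.2655  0.4484 -6.6198] F fork [-0.2502 -0.2616 -1.9785] w 0.031258654974637784
```

View pics/s11.png

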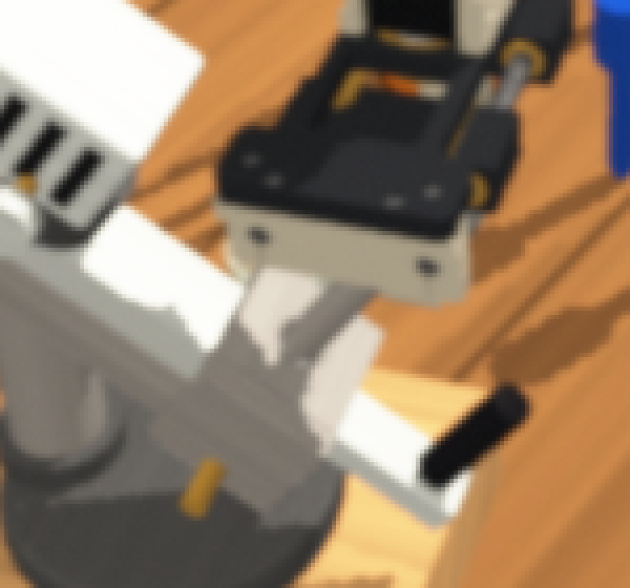

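{"fn": "step_arm", "kwargs": {
  "steps": [
    [[0.2,0,0.14],0],
    [[0.2,0,0.14],0],
    [[0.2,0,0.14],0],
    [[0,0,0],0]
  ],
  "grip_force": 25
}}

```text
time_s: 20.2
tcp_pos: [0.4995, 0.2125, 0.2332]
eef_rot: [-164.2, 89.9, -145.3]
contact_force: [-0.0, 0.5, -1.7]
gripper_width: 0.0317
```

```bash
python3 chk.py
```

```text
t 20.2 foot fork mm [  0.008    0.4404 -21.4474] F fork [-0.8836  0.5151 -1.4957] w 0.03166331100221801
```

{"fn": "step_arm", "kwargs": {
  "steps": [
    [[0.2,0,0.14],0],
    [[0.2,0,0.14],0],
    [[0.2,0,0.14],0],
    [[0,0,0],0]
  ]
}}

```text
time_s: 20.53
tcp_pos: [0.5074, 0.2152, 0.2212]
eef_rot: [-164.5, 89.9, -145.6]
contact_force: [0.0, 0.6, -2.6]
gripper_width: 0.0311
```

```bash
python3 chk.py s12
```

```text
t 20.5333 foot fork mm [ -0.0148   0.4131 -36.11  ] F fork [-1.2764  0.5234 -2.2202] w 0.031145730131426536
```

View pics/s12.png

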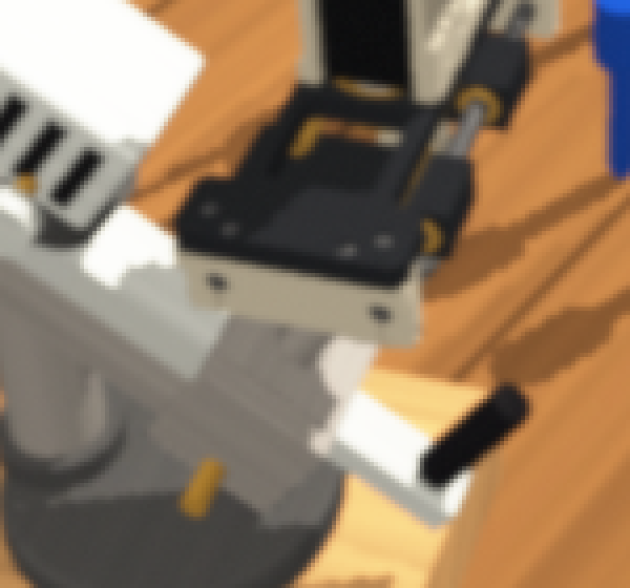

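{"fn": "step_arm", "kwargs": {
  "steps": [
    [[0.15,0,0.105],0],
    [[0.15,0,0.105],0],
    [[0.15,0,0.105],0],
    [[0,0,0],0]
  ],
  "grip_force": 45
}}

```text
time_s: 20.92
tcp_pos: [0.5136, 0.2168, 0.2128]
eef_rot: [-125.3, 89.9, -106.4]
contact_force: [2.0, -3.3, -2.4]
gripper_width: 0.0311
```

```bash
python3 chk.py
```

```text
t 20.9167 foot fork mm [  0.4108  -0.1461 -46.6158] F fork [-0.718  -3.7488 -2.4472] w 0.031130800183569035
```

{"fn": "step_arm", "kwargs": {
  "steps": [
    [[0.15,0,0.105],0],
    [[0.15,0,0.105],0],
    [[0.15,0,0.105],0],
    [[0,0,0],0]
  ]
}}

```text
time_s: 21.25
tcp_pos: [0.5195, 0.2187, 0.2035]
eef_rot: [-136.2, 89.9, -117.3]
contact_force: [3.3, -3.9, -3.9]
gripper_width: 0.0311
```

```bash
python3 chk.py
```

```text
t 21.25 foot fork mm [  0.1368  -0.2173 -57.8159] F fork [-0.7439 -4.7541 -4.2156] w 0.031130350860397518
```

```bash
python3 chk.py s13; python3 snap.py w13
```

```text
t 21.25 foot fork mm [  0.1368  -0.2173 -57.8159] F fork [-0.7439 -4.7541 -4.2156] w 0.031130350860397518
21.3 [0.5195 0.2187 0.2036] [-134.4494   89.9262 -115.6219] [  42.7   12.   -17.     0.   -61.1 -113.9]
```

View pics/s13.png

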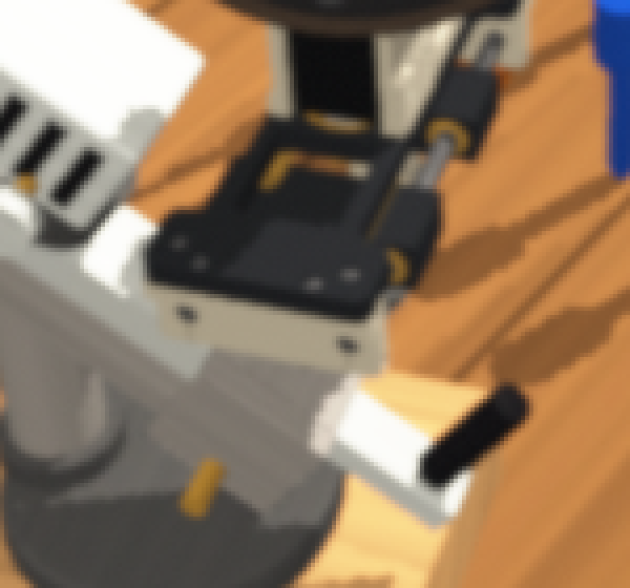

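View pics/w13.png

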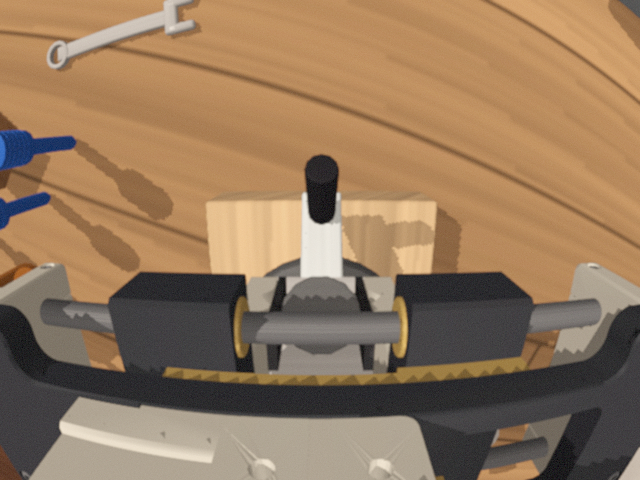

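{"fn": "step_arm", "kwargs": {
  "steps": [
    [[0.15,0,0.105],0],
    [[0.15,0,0.105],0],
    [[0.15,0,0.105],0],
    [[0.08,0,0.056],0],
    [[0,0,0],0]
  ]
}}

```text
time_s: 21.77
tcp_pos: [0.5266, 0.2212, 0.1932]
eef_rot: [-119.6, 90.0, -100.8]
contact_force: [3.8, -5.4, -3.3]
gripper_width: 0.0313
```

```bash
python3 chk.py
```

```text
t 21.7667 foot fork mm [  0.4695  -0.1485 -70.5634] F fork [-0.3554 -6.3175 -3.7703] w 0.031303219188026324
```

{"fn": "step_arm", "kwargs": {
  "steps": [
    [[0.08,0,0.056],0],
    [[0.08,0,0.056],0],
    [[0,0,0],0]
  ]
}}

```text
time_s: 22.02
tcp_pos: [0.5287, 0.2219, 0.1901]
eef_rot: [-116.2, 90.0, -97.4]
contact_force: [3.0, -4.8, -4.4]
gripper_width: 0.0311
```

```bash
python3 chk.py
```

```text
t 22.0167 foot fork mm [  0.5118  -0.1477 -74.3631] F fork [-1.4723 -5.514  -4.362 ] w 0.031056941034331265
```

{"fn": "step_arm", "kwargs": {
  "steps": [
    [[0.08,0,0.056],0],
    [[0.04,0,0.028],0],
    [[0,0,0],0]
  ]
}}

```text
time_s: 22.27
tcp_pos: [0.5303, 0.2225, 0.1878]
eef_rot: [-108.4, 90.0, -89.6]
contact_force: [3.2, -4.1, -3.3]
gripper_width: 0.0314
```

```bash
python3 chk.py s14
```

```text
t 22.2667 foot fork mm [  0.6083  -0.1864 -77.1719] F fork [-0.4831 -4.8913 -3.7259] w 0.0313906900663389
```

{"fn": "step_arm", "kwargs": {
  "steps": [
    [[0.08,0,0.056],0],
    [[0,0,0],0]
  ]
}}

```text
time_s: 22.48
tcp_pos: [0.5304, 0.2224, 0.1877]
eef_rot: [-146.0, 89.9, -127.2]
contact_force: [-7.1, -6.1, 11.5]
gripper_width: 0.031
```

```bash
python3 chk.py
```

```text
t 22.4833 foot fork mm [  0.4471  -0.2543 -77.381 ] F fork [-0.53   -3.4921 14.4616] w 0.030979509254512906
```

View pics/s14.png

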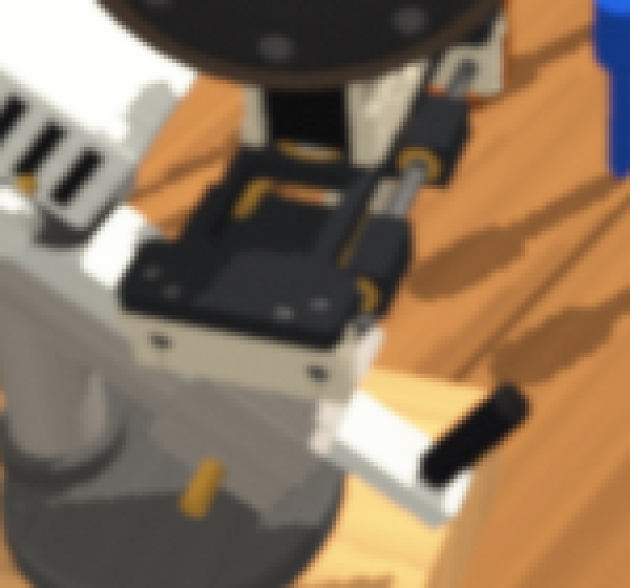

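{"fn": "step_arm", "kwargs": {
  "steps": [
    [[0.05,0,0.035],0],
    [[0,0,0],0]
  ]
}}

```text
time_s: 22.65
tcp_pos: [0.5304, 0.2224, 0.1876]
eef_rot: [-152.2, 89.9, -133.3]
contact_force: [-13.1, -7.6, 20.2]
gripper_width: 0.031
```

```bash
python3 chk.py
```

```text
t 22.65 foot fork mm [  0.3692  -0.2689 -77.4814] F fork [-0.6361 -2.9483 25.0667] w 0.031032762728538933
```

{"fn": "step_arm", "kwargs": {
  "steps": [
    [[0,0,0],0],
    [[0,0,0],0],
    [[0,0,0],0],
    [[0,0,0],0],
    [[0,0,0],0],
    [[0,0,0],0]
  ],
  "fingers": 0.35
}}

```text
time_s: 23.15
tcp_pos: [0.5318, 0.2238, 0.1853]
eef_rot: [162.3, 90.0, -178.9]
contact_force: [0.8, 0.2, 0.2]
gripper_width: 0.0566
```

{"fn": "step_arm", "kwargs": {
  "steps": [
    [[-0.3,0,0],0],
    [[-0.8,0,0],0],
    [[-1,0,0],0],
    [[-1,0,0],0],
    [[-1,0,0],0],
    [[-1,0,0],0],
    [[-1,0,0],0],
    [[-1,0,0],0],
    [[-1,0,0],0],
    [[-1,0,0.5],0],
    [[0,0,1],0],
    [[0,0,1],0],
    [[0,0,0],0],
    [[0,0,0],0]
  ]
}}

```text
time_s: 24.32
tcp_pos: [0.5795, 0.2398, 0.3669]
eef_rot: [-166.4, 89.9, -147.6]
contact_force: [-0.1, 1.0, 0.3]
gripper_width: 0.0572
```

```bash
python3 chk.py s15; python3 snap.py w15;python3 - <<'E'
import cv2
w=cv2.imread("pics/w15.png");cv2.imwrite("pics/w15c.png",cv2.resize(w[130:280,220:420],None,fx=4,fy=4,interpolation=3))
E
```

```text
t 24.3167 foot fork mm [145.8868   0.2584  39.5508] F fork [0.3656 1.0023 0.1049] w 0.057157195223217584
24.3667 [0.579  0.2396 0.3671] [-165.2113   89.937  -146.37  ] [  40.3   13.2    5.9   -0.   -82.8 -111.5]
```

View pics/s15.png

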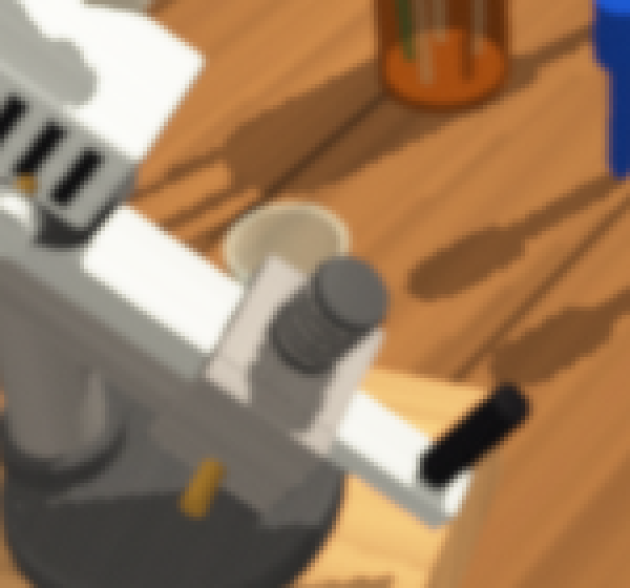

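View pics/w15c.png

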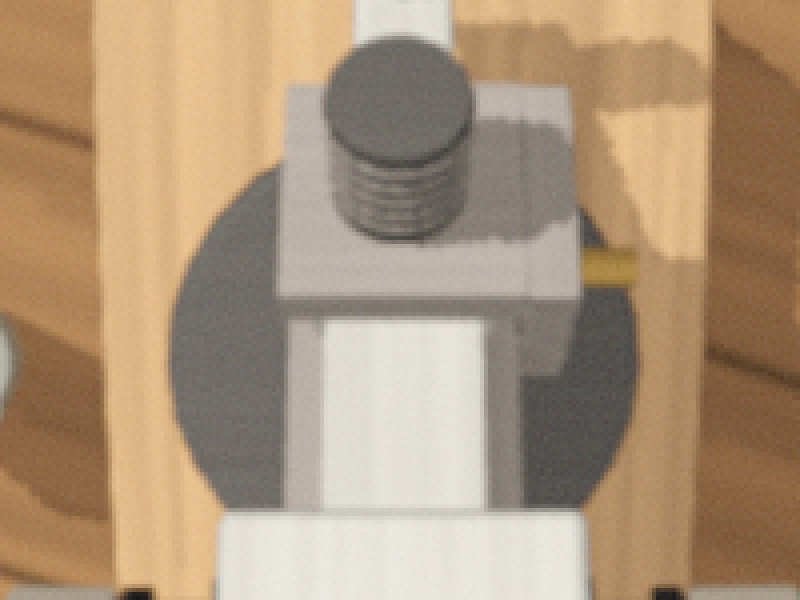

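```bash
python3 - <<'E'
from h import *
import pickle
s,m=pickle.load(open("pics/w15.pkl","rb"))
P,e=tri(ray("wrist",(319.75,155.5),m),ray("side",(263.8,304.8)));print(P,e,1e3*T.T@(P-M))
# rear underside of head: pred of collar rear edge (fork x=+16) vs seen at w15c (397,240)
for z in (0,.003,.006): 
  p=proj("wrist",M+T@np.array([.016,0,z]),m);print(z,(p-[220,130])*4, (proj("wrist",M+T@np.array([0,0,z+.04]),m)-[220,130])*4)
cv2.imwrite("pics/sc16.png",capture("scene"));cv2.imwrite("pics/s16.png",capture("side"))
E
```

```text
[0.5252 0.2208 0.1919] [np.float64(0.2), np.float64(0.2)] [-1.2957 -0.3667 34.9118]
0 [401.5131 249.0863] [401.016   95.2084]
0.003 [401.4936 243.1984] [400.9903  87.4913]
0.006 [401.4739 237.2151] [400.9641  79.6459]
```

View pics/s16.png

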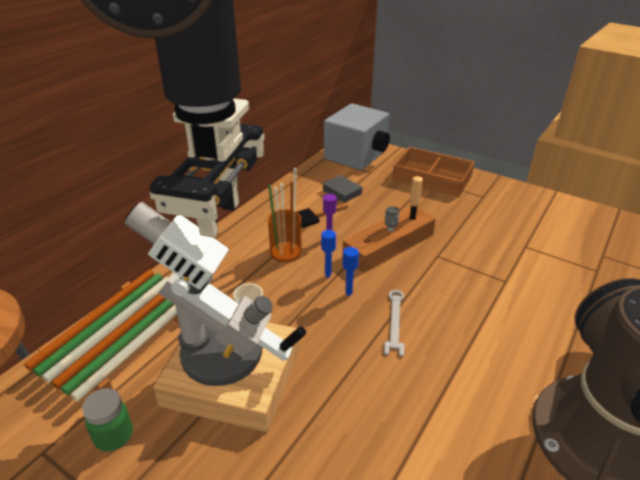

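View pics/sc16.png

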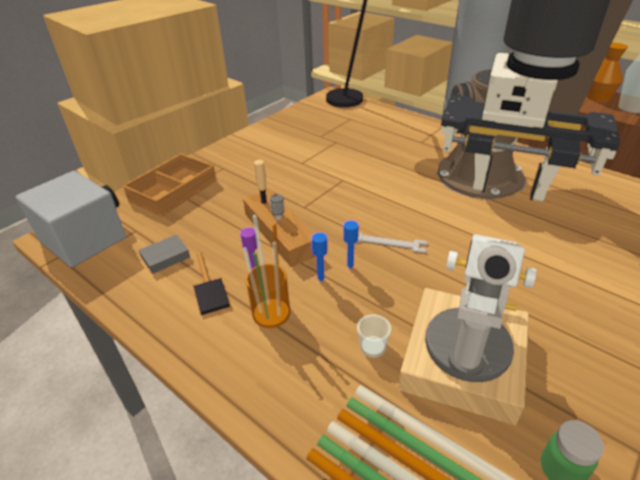

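```bash
python3 - <<'E'
from h import *
import pickle
a=cv2.imread("pics/s16.png");b=cv2.resize(a[280:350,210:290],None,fx=8,fy=8,interpolation=3)
for z,c in((0,(0,0,255)),(.04,(0,255,0))):
  pts=[proj("side",M+T@np.array([.016*np.cos(t),.016*np.sin(t),z])) for t in np.linspace(0,6.28,40)]
  for p in pts: cv2.circle(b,tuple(((p-[210,280])*8).astype(int)),2,c,-1)
cv2.imwrite("pics/s16c.png",b)
s,m=pickle.load(open("pics/w15.pkl","rb"));w=cv2.imread("pics/w15.png")
b=cv2.resize(w[130:210,270:370],None,fx=7,fy=7,interpolation=3)
for z,c in((0,(0,0,255)),(.04,(0,255,0))):
  for t in np.linspace(0,6.28,40):
    p=proj("wrist",M+T@np.array([.016*np.cos(t),.016*np.sin(t),z]),m); cv2.circle(b,tuple(((p-[270,130])*7).astype(int)),2,c,-1)
cv2.imwrite("pics/w16c.png",b)
E
```

```text
(no output)
```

View pics/s16c.png

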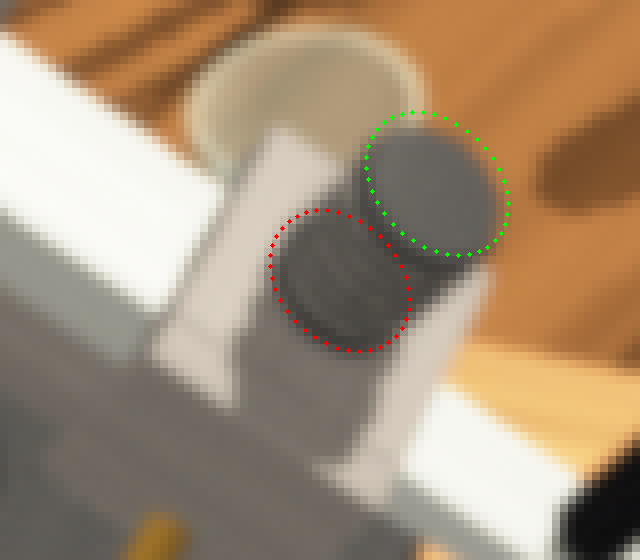

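View pics/w16c.png

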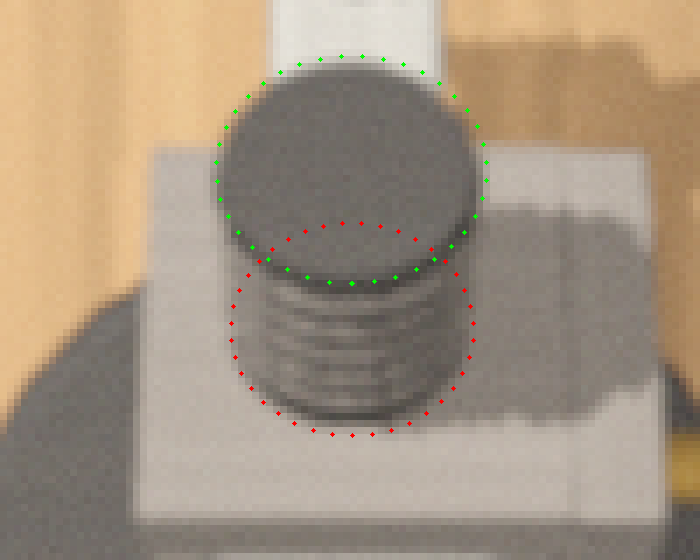

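{"fn": "step_arm", "kwargs": {
  "steps": [
    [[-1,0,0],0],
    [[-1,0,0],0],
    [[-1,0,0],0],
    [[0,0,0],0],
    [[0,0,0],0]
  ]
}}

```text
time_s: 24.93
tcp_pos: [0.5789, 0.2397, 0.4293]
eef_rot: [19.4, 89.8, 38.3]
contact_force: [0.2, 0.4, 0.6]
gripper_width: 0.0567
```

```bash
python3 - <<'E'
from plant import *
print(get_state()["time_s"],get_state()["contact_force"]);print(close_job())
E
```

```text
24.9333 [0.24847254 0.39182631 0.61250078]
the job is handed in; nothing more can be done
None
```

The torch arm is home in the fork and the lock pin is pushed through and seated. I handed the job in at about 25 s of the 59 s allowed.

**What I did**
- **Arm:** I gripped the black handle and swung it home. At the stop the force rose to about 24 N and the handle stood at the home position. A view from above then showed the lug's hole in line with the fork's.
- **Pin:** I took the longer grey pin from the rack. The tool can only point straight down, so I tilted the pin to about 35° in the grip by levering its foot in the rack hole. I then slid it in along the hole's axis until the force rose to 25 N with no further movement, let go and backed off.

**Last checks**
- **Arm:** still home.
- **Short pin and reamer:** still in the rack.
- **Tumbler, jar and blue and purple look-alikes:** the cameras show them where they stood.
- **Robot:** clear of everything, with a force reading of about 0.

**Where the checks disagreed**
- **Head top:** measured 35 mm above the fork face, against 40 mm expected. The side camera read about 3 mm low on the hole too.
- **Head base:** its rear edge in the wrist picture lay where a head 4 mm high would put it. The head also looked slightly smaller than the stated 32 mm; the grip read 31 mm.
- **Plunger:** I never saw its resistance as a clear force during the push.

I took the pin as seated because the force rose sharply with no more travel, the fingertips were calculated to be clear of the fork, and the pictures show no gap under the head.

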